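# Pull the failed drive and hold it up to the inspection camera

## Robot

A 7-joint arm with a two-finger parallel gripper is mounted at the origin on the work surface. World frame = base frame: x ahead of the robot, y to its left, z up, the work surface at z = 0. Lengths are in m, angles in rad, forces in N, time in s.
With the tool pointing down it reaches from about 0.425 to 0.975 m from the base axis. Payload 16.7 kg.
Tool frame: the origin (TCP) lies on the centre line of the jaws, within the pads' length; the fingertips stand 8 mm ahead of it and the grasp point (between the pads) lies 11 mm behind it (tips_ahead is the distance from the TCP to the fingertips, in m); z points along the fingers, y is the line along which they close (so a half turn about z gives the same grasp; the last joint's range is limited). The gripper opens to 85 mm and grips with 20 to 120 N. Pads are 22 mm wide; open, the fingers measure 114 mm over their backs; the gripper's body (76 mm by 85 mm) begins 54 mm behind the grasp point. The pads swing forward as they close: fully open they stand 13 mm farther back than shut.
Start: joints at [-1.405, 0.426, 0.074, 1.606, -0.034, 1.111, -0.067], TCP at [0.209, 0.642, 0.239] pointing down, gripper open.
Joint ranges: [-2.85, 2.85], [-0.5, 2.14], [-1.23, 1.37], [0.21, 2.46], [-1.02, 4.16], [0.16, 2.05], [-2.73, 2.73]. Speed limits (rad/s): [1.89, 1.89, 2.39, 2.39, 3.01, 3.01, 3.01].

## Interface

Orientations are given as [roll, pitch, yaw] about the fixed x, y, z axes, in that order (R = Rz(yaw) Ry(pitch) Rx(roll)).
In Python, from cell import * gives the robot as it stands.
- The arm moves only by the shell command python3 -m pendant 'ROWS' [OPENING]. ROWS is JSON, a list of rows, each an object of numbers: "dx", "dy", "dz": the shift along the tool's x, y, z in cm; "spin": the turn about the tool's z in rad. In form: [{"dx": .., "dy": .., "dz": .., "spin": ..}, ...]. A call has 1 to 20 rows; each row is the pose to reach, as a shift and turn from the pose commanded when the call began, along the tool's axes at that moment; what a row does not reach only later rows make up. A row lasts 1/10 s, in which the tool goes at most 50 mm and 8.59 degrees, less where a joint would pass 70% of its speed; a pose out of reach is approached as far as the arm can. A call with a gripper value outside its range is refused whole. OPENING is the finger opening in cm, from 0 to 8.54, set as the call begins (- or left out, the last holds). The fingers move at their own pace and stop on an object; the grip force is fixed at half the most. Time passes only in rows, so rows that repeat a pose let the fingers close. It gives the time, the measured TCP pose, the force, the opening and the grip force at its end, in the units of the state.
- get_obs(): the state, without advancing time (a new reading comes with each control period).
- grab_frame(name): name is "side" or "top" or "wrist"; returns the picture (420x560x3 uint8, blue, green, red); there is no depth.
- calibration(name): a dict with "K" (3x3 intrinsics, pixels), "xyz" and "rotation" of the camera in the world; the wrist camera has in their place "T_tool_cam" (4x4, takes a point from camera to tool coordinates, whose origin is the TCP and whose axes are the flange's). Camera axes: x right, y up, looking along -z (the intrinsics and any distortion apply to the point x, -y, -z); pixel columns grow to the right and rows downward; lengths in m; the calibration is good to about 2 mm. A picture is of the moment at which its call begins: read the wrist's pose just before it. calibration takes no time and is no camera call.
- sign_off(): hands the job in; it is judged then, once.
Trained networks look in the newest picture that a camera, given by its name, has taken for a name from the list of things; names that differ only in an ending like _2 or _b are one class to them, and where a whole thing is asked for, a point or a joint stands for the part that bears it (a point fixed in the world has none). Each returns a list of dicts, best first, with "confidence" (0 to 1); they miss things now and then, are a little off and sometimes report something else, mostly with a low value. They report only what shows in the picture. A call takes as long as a camera call. They do not tell look-alikes from the thing itself.
- boxes_of(camera, label): "bbox" ([centre column, centre row, width, height] as shares, 0 to 1, of the picture: columns of its width, rows of its height, round what is visible of it).
- regions_of(camera, label): "mask" (420x560 bool, what is visible of it) and "bbox" ([centre column, centre row, width, height] as shares, 0 to 1, of the picture: columns of its width, rows of its height, round what is visible of it).
The state is a dict: "time_s": time; "joints": joint angles; "qvel": joint speeds; "joint_torque": joint torques, N m; "eef_pos": TCP position; "orientation": TCP orientation; "contact_force": force on the tool from outside, world axes, zero at the start; "moment": the same for the moment, N m; "opening": finger opening in m; "grasp_force": force on a finger pad.
Only numpy, scipy, OpenCV 4.12 (cv2) and the standard library are available. Lean on these libraries where they do the work, as an engineer would, in place of code of your own. Each camera call takes 0.05 s, during which the arm holds its last target. There are 200 camera calls.

## Task

The disk drive with the orange label has failed: pull it straight up out of its bay in the dock and hold it up in the air for the inspection camera, with the middle of its label straight in front of the lens at a distance of 150 mm, the label squarely facing the lens and the connector end lowest, so that the drive leans back to match the downward look of the camera. Finish while still holding it there, steady. Leave the other two drives in their bays, do not touch the camera or its stand, and do not disturb the other things on the bench.

Things in the scene. Friction and masses are not known exactly. Their poses are not given: they have to be found in the camera images.
- orange_drive: Failed disk drive: dark steel slab, 15 mm thick (x), 70 wide (y), 100 long (z), 0.2 kg, upright in one of the dock's bays, 75 mm showing. Origin: centre of the connector (lower) end; z up. Orange label, 60 x 30 mm, on the +x face, 28 to 58 mm above the origin; orange sticker on the labelled side's half of the top end. Grip it across the thickness in its upper 40 mm.
- label (a point): Middle of the orange label, on the drive's labelled face: 7.5 mm in x and 43 mm in z from the drive's origin; same axes as the drive.
- blue_drive: Good disk drive in another bay, same size and axes as the failed one, but with blue label and top sticker. Stays in its bay.
- white_drive: Good disk drive in another bay, same size and axes as the failed one, but with white label and top sticker. Stays in its bay.
- dock: Black dock fixed to the bench, 200 (x) x 100 (y) x 45 mm high; origin: centre of its underside. Bays at x = -60, 0, 60 mm: slots 25 mm deep, floor 20 mm above the bench, about 2.5 mm play each side of a drive; no latch. The +x end has an aluminium panel with three green lamps; all labels face that way.
- cam_stand: Camera stand fixed to the bench: steel base 140 x 120 x 12 mm, post 18 mm thick 30 mm behind (+x) the origin, which lies on the bench below the camera's tilt axis. The blue head (75 x 50 x 50 mm), tilt axis 300 mm up, looks to the stand's -x and down by 0.25 to 0.5 rad, differently each time; stiff.
- lens (a point): Middle of the front glass of the black lens barrel (42 mm across, white ring light 50 mm across), 55 mm ahead of the tilt axis. x points back into the camera (it looks along -x), y is level, z is the camera's up, which leans over towards the side it looks to.
- focus (a point): Focus point in empty air on the line of sight, 150 mm ahead of the lens glass; axes as the lens. Presented rightly, the label's middle is here and the drive's x, y and z axes point the same ways as these.
- multimeter: Yellow hand multimeter lying on the bench, 150 x 75 mm, about 43 mm high with its knob; origin at the centre of its underside. Bystander.
- screwdriver: Screwdriver lying on the bench, about 190 mm long along its x. Bystander.
- screw_tray: Small red open tray with one divider, 100 x 80 x 25 mm; origin at the centre of its underside. Bystander.
Things that resemble listed ones, but are neither listed nor needed, are in the scene too. Leave any red look-alike of the orange_drive alone.

How it is judged:
By the outcome, as a careful person would: the job done as asked, in the order asked, and still so for the second after the job is handed in, while the arm keeps its last pose, push and grip.
It also fails if it takes over 42 s, if anything falls off the work surface, if the arm or the gripper's body presses on something with over 40 N, if the wrist force passes 120 N, or if a joint passes its speed limit or range.

## Working session

There is one attempt and no reset: what is moved stays moved. The work goes in short steps, Python scripts to look and compute and a shell command to move; the robot and the scene stay as the last step left them, time stands still between calls to the robot, and variables do not carry over. Pictures are saved under pics/ and viewed, at most 10 in all, crops included, and the job is handed in when it is done.

```bash
mkdir -p pics; ls; python3 - <<'E'
from cell import *
import cv2,numpy as np
o=get_obs();print(o['time_s'],o['eef_pos'],o['orientation'],o['opening'],o['contact_force'])
ims=[]
for c in ['side','top','wrist']:
    im=grab_frame(c);cv2.imwrite(f'pics/{c}0.png',im);ims.append(im)
    k=calibration(c);print(c,{a:np.round(b,4).tolist() if not isinstance(b,str) else b for a,b in k.items()})
    for l in ['orange_drive','dock','cam_stand','lens']:
        print(c,l,[(round(d['confidence'],2),np.round(np.array(d['bbox'])*[560,420,560,420]).tolist()) for d in boxes_of(c,l)])
E
```

```text
pics
0.0 [0.20888649 0.64145684 0.23859424] [-3.14030123e+00  7.89742812e-05  2.82680167e+00] 0.08575537546300357 [ 0.79424021 -0.26068244  0.08306123]
side {'K': [[456.3273, 0.0, 279.0599], [0.0, 456.3273, 204.3758], [0.0, 0.0, 1.0]], 'xyz': [0.4284, 0.745, 0.8324], 'rotation': [0.8658, 0.0018, -2.9116]}
side orange_drive [(0.85, [330.0, 200.0, 28.0, 27.0]), (0.76, [347.0, 252.0, 37.0, 33.0])]
side dock [(0.92, [328.0, 204.0, 39.0, 58.0])]
side cam_stand []
side lens [(0.93, [164.0, 194.0, 66.0, 52.0])]
top {'K': [[477.1774, 0.0, 277.6353], [0.0, 477.1774, 210.8791], [0.0, 0.0, 1.0]], 'xyz': [0.4647, 0.0126, 1.121], 'rotation': [0.1259, -0.0198, -1.552]}
top orange_drive [(0.67, [351.0, 251.0, 17.0, 31.0]), (0.54, [285.0, 280.0, 10.0, 33.0])]
top dock [(0.68, [370.0, 249.0, 100.0, 62.0]), (0.44, [204.0, 107.0, 61.0, 101.0])]
top cam_stand [(0.71, [205.0, 108.0, 64.0, 102.0])]
top lens [(0.97, [188.0, 89.0, 35.0, 63.0])]
wrist {'K': [[376.984, 0.0, 282.2038], [0.0, 376.984, 209.4504], [0.0, 0.0, 1.0]], 'T_tool_cam': [[0.0006, 0.9642, 0.2653, 0.0667], [1.0, -0.0006, -0.0, -0.0003], [0.0001, 0.2653, -0.9642, -0.1348], [0.0, 0.0, 0.0, 1.0]]}
wrist orange_drive []
wrist dock []
wrist cam_stand []
wrist lens []
```

View pics/side0.png

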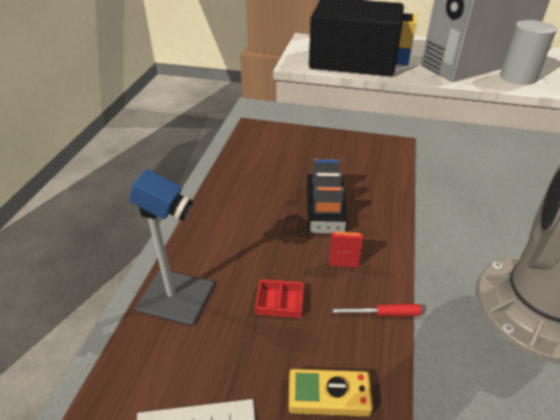

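View pics/top0.png

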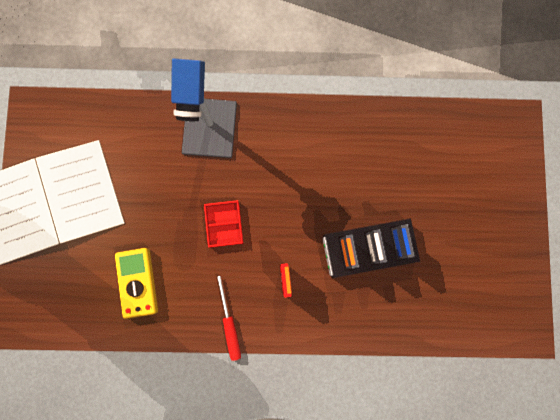

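The look-alikes are, in the top view: the orange-topped drive in the dock at (350,251), and a loose red block with an orange top standing on the bench at (286,280). In the side view these are (330,200) and (347,252). White is at (376,246) and blue at (403,241), both in the dock. I choose the one in the dock next to the lamp panel. Next I'll check it in a close crop, measure, and read the pendant's usage.

```bash
python3 -m pendant --help 2>&1 | head -30; python3 - <<'E'
import cv2,numpy as np
s=cv2.imread('pics/side0.png')[140:280,280:400];t=cv2.imread('pics/top0.png')[190:310,260:440]
w=cv2.imread('pics/top0.png')[50:170,150:270]
a=cv2.resize(s,(343,400),interpolation=3);b=cv2.resize(t,(450,300),interpolation=3)
c=np.zeros((600,800,3),np.uint8);c[:400,:343]=a;c[:300,350:]=b;c[300:600,350:650]=cv2.resize(w,(300,300),interpolation=3)
cv2.imwrite('pics/crop1.png',c)
E
```

```text
invalid input: not JSON, or not a number
```

View pics/crop1.png

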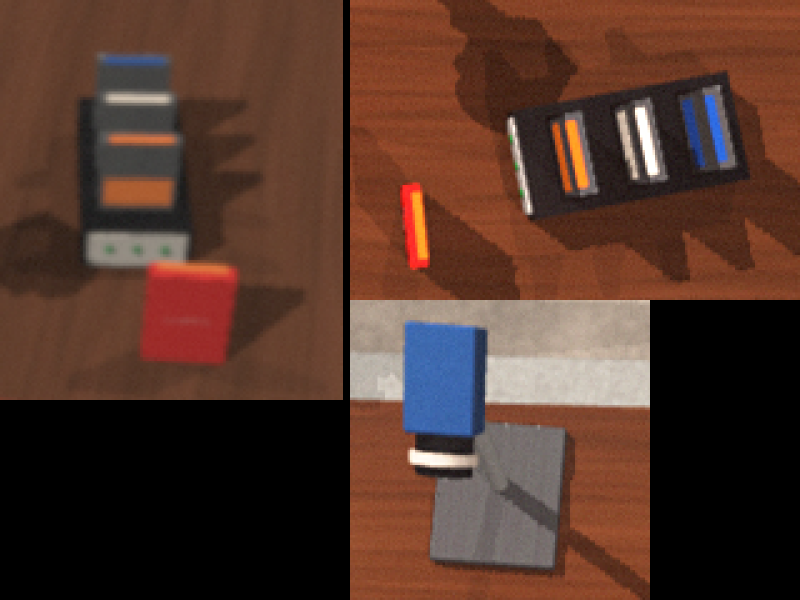

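The crop confirms it: the dark slab with orange label and orange top sticker is in the dock bay next to the lamp panel, and the red block is loose. The pendant has no tilt axis, so I'll test in free air what it does at the reach limit. The direction is radially outward, where there is nothing.

```bash
python3 -m pendant '[{"dy":5},{"dy":10},{"dy":15},{"dy":20},{"dy":25},{"dy":30},{"dy":34},{"dy":38},{"dy":40},{"dy":40}]'; python3 - <<'E'
from cell import *
o=get_obs();print(o['time_s'],o['eef_pos'],o['orientation'],o['joints'])
E
```

```text
0.75 [0.20899421 0.64178094 0.23930346] [-3.14153905e+00 -2.85866085e-05  2.82676385e+00] [-1.40549718  0.42608145  0.07388228  1.60602304 -0.03409061  1.11079769
 -0.06709144]validation failed for argument at $[0]...
```

```bash
python3 -m pendant '[{"dx":0,"dy":5,"dz":0,"spin":0},{"dx":0,"dy":10,"dz":0,"spin":0},{"dx":0,"dy":15,"dz":0,"spin":0},{"dx":0,"dy":20,"dz":0,"spin":0},{"dx":0,"dy":25,"dz":0,"spin":0},{"dx":0,"dy":30,"dz":0,"spin":0},{"dx":0,"dy":35,"dz":0,"spin":0},{"dx":0,"dy":40,"dz":0,"spin":0},{"dx":0,"dy":40,"dz":0,"spin":0}]'; python3 - <<'E'
from cell import *
o=get_obs();print(o['time_s'],o['eef_pos'],o['orientation'],o['joints'])
E
```

```text
time_s: 1.65
eef_pos: [0.329, 0.9451, 0.2368]
orientation: [3.132, -0.014, 2.785]
contact_force: [2.7, -0.7, -1.2]
opening: 0.0853
grasp_force: 0.0
1.65 [0.32900695 0.94514806 0.23684777] [ 3.13184524 -0.01382167  2.78464723] [-1.36239669  1.16309671  0.44410795  0.33457315 -0.42153854  1.66343629
 -0.00765202]
```

```bash
python3 -m pendant '[{"dx":0,"dy":10,"dz":0,"spin":0},{"dx":0,"dy":20,"dz":0,"spin":0},{"dx":0,"dy":30,"dz":0,"spin":0},{"dx":0,"dy":40,"dz":0,"spin":0}]'; python3 - <<'E'
from cell import *
o=get_obs();print(o['time_s'],o['eef_pos'],o['orientation'],o['joints'])
E
```

```text
time_s: 2.05
eef_pos: [0.3515, 0.9659, 0.2214]
orientation: [3.091, -0.006, 2.783]
contact_force: [-19.4, 20.7, 0.5]
opening: 0.0854
grasp_force: 0.0
2.05 [0.35151162 0.96590998 0.2213848 ] [ 3.09069979 -0.00644514  2.78271803] [-1.35501049  1.28961542  1.05551073  0.21155754 -1.02205958  1.6929744
  0.04202559]
```

```bash
python3 -m pendant '[{"dx":0,"dy":-5,"dz":0,"spin":0},{"dx":0,"dy":-10,"dz":0,"spin":0},{"dx":0,"dy":-15,"dz":0,"spin":0},{"dx":0,"dy":-20,"dz":0,"spin":0},{"dx":0,"dy":-25,"dz":0,"spin":0},{"dx":0,"dy":-25,"dz":0,"spin":0}]'; python3 - <<'E'
from cell import *
o=get_obs();print(o['time_s'],o['eef_pos'],o['orientation'],o['joints'])
E
```

```text
time_s: 2.65
eef_pos: [0.287, 0.8011, 0.2141]
orientation: [3.091, -0.013, 2.784]
contact_force: [0.9, 2.7, 1.2]
opening: 0.085
grasp_force: 0.0
2.65 [0.28702641 0.80113682 0.21413219] [ 3.09087079 -0.01262441  2.78404941] [-1.81068803  0.98592818  1.13063665  1.22249973 -0.90051551  1.3842389
  0.44209455]
```

The reach limit gives a lasting outward tilt: the commanded tool axis keeps the small lean it gains. So I can build the lean with short pushes at the reach limit once the drive is out. Next I'll measure the scene from the stored pictures.

```bash
cat > h.py <<'E'
import numpy as np,cv2
from scipy.spatial.transform import Rotation as R
from cell import calibration
def cam(n,eef=None,rpy=None):
    k=calibration(n);K=np.array(k['K'])
    if 'xyz' in k: return K,R.from_euler('xyz',k['rotation']).as_matrix(),np.array(k['xyz'])
    T=np.array(k['T_tool_cam']);Rt=R.from_euler('xyz',rpy).as_matrix()
    return K,Rt@T[:3,:3],Rt@T[:3,3]+np.array(eef)
def proj(c,P):
    K,Rc,t=c;p=(np.atleast_2d(P)-t)@Rc
    return np.c_[K[0,0]*p[:,0]/-p[:,2]+K[0,2],K[1,1]*-p[:,1]/-p[:,2]+K[1,2]]
def ray(c,uv):
    K,Rc,t=c;d=np.array([(uv[0]-K[0,2])/K[0,0],-(uv[1]-K[1,2])/K[1,1],-1]);return t,Rc@d
def at_z(c,uv,z):
    t,d=ray(c,uv);return t+d*(z-t[2])/d[2]
def tri(cs,uvs):
    A=np.zeros((3,3));b=np.zeros(3)
    for c,u in zip(cs,uvs):
        t,d=ray(c,u);d=d/np.linalg.norm(d);M=np.eye(3)-np.outer(d,d);A+=M;b+=M@t
    return np.linalg.solve(A,b)
def blob(im,lo,hi,win):
    hsv=cv2.cvtColor(im,cv2.COLOR_BGR2HSV);m=cv2.inRange(hsv,lo,hi);w=np.zeros_like(m);x0,y0,x1,y1=win;w[y0:y1,x0:x1]=m[y0:y1,x0:x1]
    n,l,s,c=cv2.connectedComponentsWithStats(w);i=1+np.argmax(s[1:,4]);return (l==i),c[i],s[i]
def head(p,c0):  # blue box corners; p=x,y,yaw,tilt ; lens frame
    o=np.array([p[0],p[1],0.3]);Rl=R.from_euler('ZY',[p[2],-p[3]]).as_matrix()
    return o,Rl
E
python3 - <<'E'
from h import *
s=cv2.imread('pics/side0.png');t=cv2.imread('pics/top0.png');S=cam('side');T=cam('top')
for n,lo,hi,w in [('o',(8,150,150),(22,255,255),(335,225,365,275)),('b',(100,130,80),(125,255,255),(385,215,420,265)),('w',(0,0,170),(179,60,255),(362,225,390,270)),('panel',(0,0,110),(179,60,255),(318,230,338,280))]:
    m,c,st=blob(t,lo,hi,w);print(n,c,st,at_z(T,c,.12))
m,c,st=blob(s,(5,120,120),(20,255,255),(312,200,345,216));print('label side',c,st,at_z(S,c,.063))
m,c,st=blob(s,(5,120,120),(20,255,255),(312,183,345,193));print('sticker side',c,st,at_z(S,c,.12))
base=[cv2.cvtColor(t,cv2.COLOR_BGR2HSV)]
ms,cs,sts=blob(s,(100,130,50),(125,255,255),(110,150,200,240));mt,ct,stt=blob(t,(100,130,50),(125,255,255),(150,40,220,130))
print('head',cs,sts,ct,stt,tri([S,T],[cs,ct]))
for im,w in [(s,(165,180,205,230)),(t,(165,95,210,130))]:
    m,c,st=blob(im,(0,0,150),(179,70,255),w);print('ring',c,st)
c=np.zeros((600,800,3),np.uint8)
c[:480,:400]=cv2.resize(s[150:246,120:200],(400,480),interpolation=3);c[:600,400:]=cv2.resize(t[45:165,165:245],(400,600),interpolation=3)
cv2.imwrite('pics/crop2.png',c)
E
```

```text
o [350.18181818 251.        ] [346 238   9  27 121] [ 0.51008481 -0.15865569  0.12      ]
b [405.76785714 240.94642857] [402 228   9  27 112] [ 0.53355038 -0.27626703  0.12      ]
w [378.26515152 246.0530303 ] [374 233  10  28 132] [ 0.52163287 -0.21792747  0.12      ]
panel [327.51260504 255.72268908] [323 237  10  39 119] [ 0.49928239 -0.11103235  0.12      ]
label side [327.43171806 206.63436123] [316 202  24  10 227] [ 0.51196748 -0.15462065  0.063     ]
sticker side [329.  188.5] [318 187  23   4  88] [ 0.51237142 -0.15815633  0.12      ]
head [154.00843882 193.27144866] [ 131  170   49   47 1422] [186.00079177  81.55977831] [ 172   59   32   46 1263] [0.79770022 0.16587306 0.30722664]
ring [182.64215686 202.66176471] [167 183  30  40 204]
ring [186.23404255 113.4893617 ] [174 110  27   7 141]
```

View pics/crop2.png

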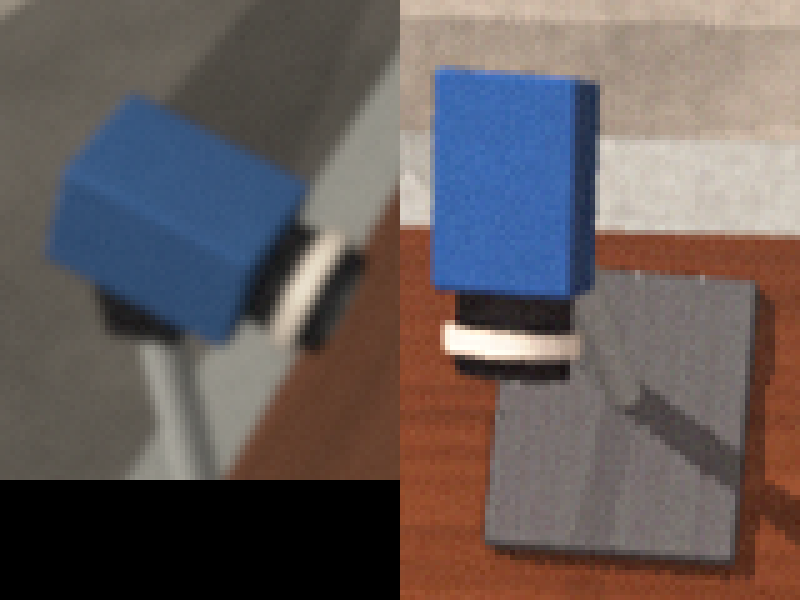

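Crop 2 shows the blue head with its barrel pointing to -x. In the side view the head corners are about (147,169), (181,187), (168,203), (133,186), (130,201), (165,218). In the top view they are (172,59), (200,61), (199,103), (172,103). Next is a model fit to these.

```bash
cat > fit.py <<'E'
from h import *
from scipy.optimize import least_squares
S=cam('side');T=cam('top')
h=.025
sd={(1,-1,1):(147,169),(-1,-1,1):(181,187.4),(-1,1,1):(168.6,203),(1,1,1):(133,186),(1,1,-1):(130,201),(-1,1,-1):(165,218)}
tp={(1,1,1):(171.6,58.6),(1,-1,1):(200,61),(-1,-1,1):(199,103.4),(-1,1,1):(171.6,103),(1,-1,-1):(204.6,61.6),(-1,-1,-1):(204,102)}
a=np.linspace(0,2*np.pi,60);circ=np.c_[0*a-.055,.021*np.cos(a),.021*np.sin(a)]
bc=[(236,101.4),(232,157.4),(182,154)];B=[at_z(T,b,.012) for b in bc];print('base',np.round(B,4).tolist())
e1=B[0]-B[1];e2=B[2]-B[1];byaw=np.arctan2(e1[1],e1[0]);print('len',np.linalg.norm(e1),np.linalg.norm(e2),'yaw',byaw,np.arctan2(-e2[0],e2[1]),'centre',(B[0]+B[2])/2)
def res(p):
    o,Rl=head(p,0);r=[]
    for c,d in((S,sd),(T,tp)):
        P=[o+[0,0,p[5]]+Rl@[k[0]*.0375+p[4],k[1]*h,k[2]*h] for k in d];r+=list((proj(c,P)-np.array(list(d.values()))).ravel())
    q=proj(T,o+[0,0,p[5]]+circ@Rl.T);w=proj(S,o+[0,0,p[5]]+circ@Rl.T)
    r+=[q[:,0].max()-199.2,q[:,0].min()-176,q[:,1].max()-121,w[:,0].max()-193,w[:,1].max()-220]
    return np.r_[r,p[5]/.001*.5]
f=least_squares(res,[.78,.166,0,.35,0,0],loss='soft_l1');p=f.x
print(np.round(p,4),'rms',np.sqrt(np.mean(f.fun**2)),np.round(f.fun,1));o,Rl=head(p,0)
print('lens',o+Rl@[-.055,0,0],'focus',o+Rl@[-.205,0,0]);print(np.sqrt(np.diag(np.linalg.inv(f.jac.T@f.jac))))
E
python3 fit.py
```

```text
base [[0.869, 0.0986, 0.012], [0.731, 0.104, 0.012], [0.7364, 0.2225, 0.012]]
len 0.13819023332440586 0.11860619096126815 yaw -0.03886006447333482 -0.04589425889229986 centre [0.80271412 0.16053721 0.012     ]
[ 0.7886  0.1627 -0.0461  0.4022  0.0102 -0.0013] rms 1.1590482797846868 [-0.2 -1.1  2.5 -0.7  2.8  0.5 -0.  -2.1 -1.3  1.   0.6  2.7 -0.4 -0.8
  0.4 -1.2  0.4  1.1 -0.7 -0.4  0.3 -0.9 -0.2  1.   0.1 -0.2 -1.4  0.5
  0.7 -0.7]
lens [0.73805973 0.16506866 0.27847232] focus [0.60017381 0.17142418 0.21976048]
[0.00184142 0.00063707 0.01427922 0.02368353 0.00200722 0.00138925]
```

```bash
cat >> h.py <<'E'
def delta(target,rpy_t=None):
    from cell import get_obs
    o=get_obs();Rt=R.from_euler('xyz',o['orientation']).as_matrix()
    print('t',o['time_s'],'pos',np.round(o['eef_pos'],4),'rpy',np.round(o['orientation'],3),'zt',np.round(Rt[:,2],3),'yt',np.round(Rt[:,1],3),'j',np.round(o['joints'],2))
    for q in np.atleast_2d(target): print(' ->',q,'cm',np.round(100*Rt.T@(q-o['eef_pos']),2))
E
python3 - <<'E'
from h import *
from scipy.optimize import minimize
s=cv2.imread('pics/side0.png');t=cv2.imread('pics/top0.png');S=cam('side');T=cam('top')
M=[]
for im,w in((s,(110,150,200,240)),(t,(150,40,220,130))):
    M.append(cv2.morphologyEx(blob(im,(98,110,40),(128,255,255),w)[0].astype(np.uint8),cv2.MORPH_CLOSE,np.ones((3,3)))*1.0)
C=np.array([[i,j,k] for i in(1,-1) for j in(1,-1) for k in(1,-1)])*[.0375,.025,.025]
def cost(p):
    o,Rl=head(p,0);e=0
    for c,m in zip((S,T),M):
        uv=proj(c,o+(C+[p[4],0,0])@Rl.T+[0,0,p[5]]);hl=cv2.convexHull(uv.astype(np.float32))
        big=np.zeros((420*4,560*4),np.uint8);cv2.fillConvexPoly(big,np.round((hl+.5)*4*16).astype(np.int32),1,shift=4)
        e+=np.abs(cv2.resize(big*1.0,(560,420),interpolation=cv2.INTER_AREA)-m).sum()
    return e+ (p[5]/.003)**2*10
for t0 in(.3,.4,.48):
    x0=np.array([.7886,.1627,-.046,t0,.0102,0]);sim=np.vstack([x0]+[x0+np.eye(6)[i]*[.008,.008,.06,.08,.008,.004][i] for i in range(6)])
    r=minimize(cost,x0,method='Nelder-Mead',options=dict(initial_simplex=sim,maxiter=250));p=r.x;o,Rl=head(p,0)
    print(np.round(p,4),r.fun,M[0].sum(),'focus',np.round(o+Rl@[-.205,0,0]+[0,0,p[5]],4))
delta([[.46,.45,.26],[.46,.1,.26],[.511,-.162,.24]])
E
```

```text
[ 0.7886  0.1624 -0.0294  0.4277  0.0112 -0.0023] 350.73892974264237 1513.0 focus [0.6022 0.1679 0.2127]
[ 0.7893  0.1629  0.0019  0.431   0.0103 -0.0011] 337.4830143344296 1513.0 focus [0.603  0.1626 0.2133]
[ 7.908e-01  1.631e-01  1.330e-02  4.345e-01  9.000e-03 -3.000e-04] 339.57356549008784 1513.0 focus [0.6048 0.1607 0.2134]
t 2.65 pos [0.287  0.8011 0.2141] rpy [ 3.091 -0.013  2.784] zt [ 0.006  0.052 -0.999] yt [0.35  0.935 0.051] j [-1.81  0.99  1.13  1.22 -0.9   1.38  0.44]
 -> [0.46 0.45 0.26] cm [-28.43 -26.55  -6.3 ]
 -> [0.46 0.1  0.26] cm [-40.68 -59.29  -8.12]
 -> [ 0.511 -0.162  0.24 ] cm [-54.65 -82.11  -7.45]
```

```bash
python3 -m pendant '[{"dx":-5,"dy":-6,"dz":-3,"spin":0},{"dx":-9,"dy":-11,"dz":-6,"spin":0},{"dx":-13,"dy":-15,"dz":-9,"spin":0},{"dx":-16,"dy":-20,"dz":-12,"spin":0},{"dx":-20,"dy":-24,"dz":-15,"spin":0},{"dx":-23,"dy":-28,"dz":-17,"spin":0},{"dx":-26,"dy":-32,"dz":-19,"spin":0},{"dx":-29,"dy":-36,"dz":-21,"spin":0},{"dx":-32,"dy":-40,"dz":-23,"spin":0},{"dx":-35,"dy":-44,"dz":-25,"spin":0},{"dx":-38,"dy":-48,"dz":-26,"spin":0},{"dx":-41,"dy":-51,"dz":-27,"spin":0},{"dx":-44,"dy":-54,"dz":-27,"spin":0},{"dx":-46,"dy":-57,"dz":-27,"spin":0},{"dx":-48,"dy":-60,"dz":-27,"spin":0},{"dx":-48,"dy":-60,"dz":-27,"spin":0},{"dx":-48,"dy":-60,"dz":-27,"spin":0},{"dx":-48,"dy":-60,"dz":-27,"spin":0}]' 4.5; python3 - <<'E'
from h import *
from cell import *
delta([.511,-.162,.2])
o=get_obs();im=grab_frame('wrist');cv2.imwrite('pics/wrist1.png',im);np.save('w1.npy',np.r_[o['eef_pos'],o['orientation']])
E
```

```text
time_s: 4.45
eef_pos: [0.5263, 0.0555, 0.4474]
orientation: [3.086, -0.015, 2.779]
contact_force: [-0.6, 0.0, -0.0]
opening: 0.0447
grasp_force: 0.0
t 4.45 pos [0.5263 0.0555 0.4474] rpy [ 3.086 -0.015  2.779] zt [ 0.005  0.057 -0.998] yt [0.355 0.933 0.055] j [-1.83 -0.32  1.37  1.68  0.27  1.5   0.73]
 -> [ 0.511 -0.162  0.2  ] cm [ -6.66 -22.21  23.45]
```

View pics/wrist1.png

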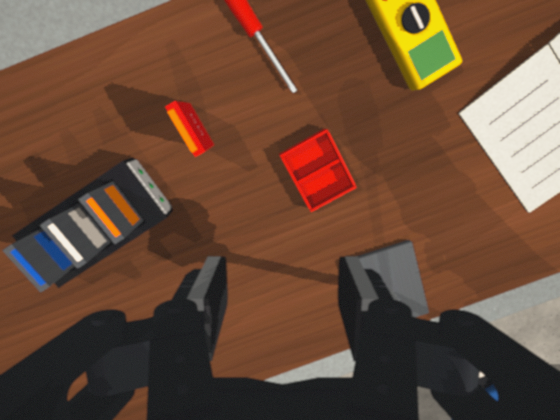

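The wrist view shows the dock at lower left: orange sticker about (101,217), its label (122,204), and the white and blue drives further left. The red look-alike is at (188,128). The camera head is hidden behind the gripper. I'll refine the drive pose from this view.

```bash
python3 - <<'E'
from h import *
im=cv2.imread('pics/wrist1.png');w=np.load('w1.npy');W=cam('wrist',w[:3],w[3:])
hsv=cv2.cvtColor(im,cv2.COLOR_BGR2HSV)
m=cv2.inRange(hsv,(5,140,110),(22,255,255));m[:170]=0;m[250:]=0;m[:,:75]=0;m[:,150:]=0
n,l,s,c=cv2.connectedComponentsWithStats(m)
for i in range(1,n):
    if s[i,4]>50: print(c[i],s[i],'z.12',at_z(W,c[i],.12),'z.063',at_z(W,c[i],.063))
m,c,st=blob(im,(100,130,80),(125,255,255),(0,235,80,295));print('b',c,st,at_z(W,c,.12))
m,c,st=blob(im,(0,0,190),(179,50,255),(40,215,85,270));print('w',c,st,at_z(W,c,.12))
delta([[.511,-.162,.3],[.511,-.162,.2]])
E
```

```text
[121.86117137 204.32537961] [105 185  34  40 461] z.12 [ 0.50517836 -0.12974737  0.12      ] z.063 [ 0.51035324 -0.15447623  0.063     ]
[103.16480447 216.65642458] [ 86 197  35  40 358] z.12 [ 0.51097628 -0.1580145   0.12      ] z.063 [ 0.51686481 -0.18622268  0.063     ]
b [ 53.26789366 251.08588957] [ 34 235  38  35 489] [ 0.52856154 -0.23600181  0.12      ]
w [ 64.77491961 242.20900322] [ 48 224  34  38 311] [ 0.52335678 -0.21719286  0.12      ]
t 4.5 pos [0.5255 0.0578 0.4475] rpy [ 3.087 -0.015  2.782] zt [ 0.005  0.056 -0.998] yt [0.353 0.934 0.054] j [-1.83 -0.32  1.37  1.68  0.26  1.5   0.73]
 -> [ 0.511 -0.162  0.3  ] cm [ -6.61 -21.85  13.49]
 -> [ 0.511 -0.162  0.2  ] cm [ -6.75 -22.39  23.47]
```

```bash
python3 -m pendant '[{"dx":-1,"dy":-4,"dz":2,"spin":-0.1},{"dx":-2,"dy":-8,"dz":4,"spin":-0.2},{"dx":-3,"dy":-12,"dz":6,"spin":-0.3},{"dx":-4,"dy":-16,"dz":9,"spin":-0.4},{"dx":-6,"dy":-20,"dz":12,"spin":-0.5},{"dx":-6.6,"dy":-22,"dz":16,"spin":-0.56},{"dx":-6.7,"dy":-22.4,"dz":20,"spin":-0.56},{"dx":-6.7,"dy":-22.4,"dz":23.4,"spin":-0.56},{"dx":-6.7,"dy":-22.4,"dz":23.4,"spin":-0.56}]' 4.5; python3 - <<'E'
from h import *
delta([[.5118,-.1618,.14],[.5118,-.1618,.092]])
E
```

```text
time_s: 5.4
eef_pos: [0.4526, -0.1413, 0.2477]
orientation: [3.111, 0.044, -2.942]
contact_force: [1.0, -0.0, -0.1]
opening: 0.0448
grasp_force: 0.0
t 5.4 pos [ 0.4526 -0.1413  0.2477] rpy [ 3.111  0.044 -2.942] zt [ 0.037  0.039 -0.999] yt [-0.2    0.979  0.03 ] j [-1.46 -0.49  1.37  2.09  0.49  1.16  1.47]
 -> [ 0.5118 -0.1618  0.14  ] cm [-4.91 -3.52 10.9 ]
 -> [ 0.5118 -0.1618  0.092 ] cm [-4.7  -3.67 15.69]
```

```bash
python3 -m pendant '[{"dx":-2.5,"dy":-1.7,"dz":2,"spin":0},{"dx":-4.9,"dy":-3.5,"dz":4,"spin":0},{"dx":-4.9,"dy":-3.5,"dz":8,"spin":0},{"dx":-4.9,"dy":-3.5,"dz":8,"spin":0}]' 4.5; python3 - <<'E'
from h import *
delta([[.5118,-.1618,.14],[.5118,-.1618,.092]])
E
```

```text
time_s: 5.8
eef_pos: [0.4496, -0.1412, 0.2271]
orientation: [3.13, 0.075, -2.943]
contact_force: [0.0, -0.5, -0.1]
opening: 0.045
grasp_force: 0.0
t 5.8 pos [ 0.4496 -0.1412  0.2271] rpy [ 3.13   0.075 -2.943] zt [ 0.071  0.027 -0.997] yt [-0.199  0.98   0.012] j [-1.45 -0.49  1.37  2.15  0.53  1.08  1.44]
 -> [ 0.5118 -0.1618  0.14  ] cm [-5.02 -3.36  9.07]
 -> [ 0.5118 -0.1618  0.092 ] cm [-4.66 -3.41 13.86]
```

The arm has folded into a bad elbow posture, with j2 and j3 at their limits. I'll back up and stretch outward, well clear of the camera, to untangle it.

```bash
python3 -m pendant '[{"dx":-2,"dy":2,"dz":-4,"spin":0},{"dx":-4,"dy":4,"dz":-8,"spin":0},{"dx":-7,"dy":6,"dz":-12,"spin":0},{"dx":-9,"dy":7,"dz":-16,"spin":0},{"dx":-11,"dy":7,"dz":-21,"spin":0},{"dx":-11,"dy":7,"dz":-21,"spin":0}]' 4.5; python3 - <<'E'
from h import *
delta([[.65,-.08,.45],[.85,-.1,.42]])
E
```

```text
time_s: 6.4
eef_pos: [0.5312, -0.0549, 0.4511]
orientation: [3.13, 0.081, -2.941]
contact_force: [-0.2, -0.0, -2.1]
opening: 0.0447
grasp_force: 0.0
t 6.4 pos [ 0.5312 -0.0549  0.4511] rpy [ 3.13   0.081 -2.941] zt [ 0.077  0.027 -0.997] yt [-0.2    0.98   0.011] j [-1.57 -0.35  1.27  1.7   0.33  1.47  1.44]
 -> [ 0.65 -0.08  0.45] cm [-11.1   -4.83   0.96]
 -> [ 0.85 -0.1   0.42] cm [-29.99 -10.82   5.44]
```

```bash
python3 -m pendant '[{"dx":-4.5,"dy":-2,"dz":0,"spin":0},{"dx":-9,"dy":-4,"dz":1,"spin":0},{"dx":-13,"dy":-6,"dz":1,"spin":0},{"dx":-17,"dy":-7,"dz":2,"spin":0},{"dx":-21,"dy":-8,"dz":3,"spin":0},{"dx":-25,"dy":-9,"dz":4,"spin":0},{"dx":-30,"dy":-11,"dz":5,"spin":0},{"dx":-30,"dy":-11,"dz":5,"spin":0}]' 4.5; python3 - <<'E'
from h import *
delta([[.7,-.3,.3],[.8,-.4,.3]])
E
```

```text
time_s: 7.2
eef_pos: [0.5904, -0.0711, 0.4659]
orientation: [-3.14, 0.114, -2.944]
contact_force: [0.3, -0.5, 0.4]
opening: 0.0448
grasp_force: 0.0
t 7.2 pos [ 0.5904 -0.0711  0.4659] rpy [-3.14   0.114 -2.944] zt [ 0.112  0.021 -0.994] yt [-0.196  0.981 -0.002] j [-1.81 -0.5   1.37  1.58  0.51  1.54  1.35]
 -> [ 0.7 -0.3  0.3] cm [ -4.33 -24.57  17.24]
 -> [ 0.8 -0.4  0.3] cm [-12.12 -36.34  18.15]
```

```bash
cat > fk.py <<'E'
import numpy as np
from scipy.spatial.transform import Rotation as R
def fk(q,p):
    d,L1,L2,L3,a,b,s1,e1,e2,e3=p
    Ry=lambda t:R.from_euler('y',t);Rz=lambda t:R.from_euler('z',t)
    r=Rz(a+s1*q[0]);x=np.array([0,0,d])
    r=r*Ry(q[1])*Rz(s1*q[2]);x=x+r.apply([e1,0,L1])
    r=r*Ry(q[3])*Rz(s1*q[4]);x=x+r.apply([e2,0,L2])
    r=r*Ry(q[5])*Rz(s1*q[6]+b);x=x+r.apply([e3*0,0,L3])
    return x,r
E
python3 - <<'E'
from fk import *
from scipy.optimize import least_squares
from cell import get_obs
o=get_obs()
D=[([-1.40549718,0.42608145,0.07388228,1.60602304,-0.03409061,1.11079769,-0.06709144],[0.20899421,0.64178094,0.23930346],[-3.14153905,0,2.82676385]),
([-1.36239669,1.16309671,0.44410795,0.33457315,-0.42153854,1.66343629,-0.00765202],[0.32900695,0.94514806,0.23684777],[3.13184524,-0.01382167,2.78464723]),
([-1.35501049,1.28961542,1.05551073,0.21155754,-1.02205958,1.6929744,0.04202559],[0.35151162,0.96590998,0.2213848],[3.09069979,-0.00644514,2.78271803]),
([-1.81068803,0.98592818,1.13063665,1.22249973,-0.90051551,1.3842389,0.44209455],[0.28702641,0.80113682,0.21413219],[3.09087079,-0.01262441,2.78404941]),
([-1.83,-.32,1.37,1.68,.26,1.5,.73],[.5255,.0578,.4475],[3.087,-.015,2.782]),
([-1.46,-.49,1.37,2.09,.49,1.16,1.47],[.4526,-.1413,.2477],[3.111,.044,-2.942]),
(o['joints'],o['eef_pos'],o['orientation'])]
for s1 in(1,-1):
  best=None
  for a in(-2,0,1,3):
   for b in(-2,0,2):
    def res(p):
        r=[]
        for q,x,e in D:
            X,Rr=fk(q,np.r_[p[:6],s1,p[6:]]);r+=list((X-x)*5);r+=list((R.from_euler('xyz',e).inv()*Rr).as_rotvec())
        return r
    f=least_squares(res,[.35,.4,.4,.25,a,b,0,0,0])
    if best is None or f.cost<best.cost: best=f
  print(s1,best.cost,np.round(best.x,4),np.round(best.fun.reshape(-1,6),3).tolist())
E
```

```text
1 12.831086407683944 [-0.2924 -0.7682 -0.1547 -2.5461  0.3725 -0.8124  0.8438  1.2526  0.    ] [[-1.647, -2.15, -0.433, -0.0, 0.0, -0.244], [-1.338, -1.797, -1.246, 0.029, -0.012, -0.328], [-0.622, 0.072, 0.779, 0.087, -0.035, -0.333], [0.121, -0.256, 0.481, 0.093, -0.037, -0.33], [0.346, -1.317, -0.591, 0.108, -0.04, -0.335], [-0.966, 0.309, 1.445, 0.058, -0.023, 0.789], [-0.188, -1.717, -0.435, -0.0, 0.0, 0.781]]
-1 0.05929317282333529 [ 0.467   0.5362  0.5178  0.5182 -0.0662  1.5053 -0.0128 -0.019   0.    ] [[-0.079, 0.061, -0.05, -0.0, 0.0, 0.001], [0.008, 0.012, 0.035, -0.001, -0.001, 0.001], [0.088, 0.039, -0.047, -0.0, -0.003, 0.001], [0.103, -0.019, -0.103, -0.001, -0.003, 0.001], [-0.14, 0.063, 0.04, -0.004, 0.001, 0.001], [-0.069, 0.157, 0.035, 0.004, -0.001, -0.004], [-0.086, 0.005, 0.089, 0.008, 0.0, 0.0]]
```

```bash
cat > fk.py <<'E'
import numpy as np,json,os
from scipy.spatial.transform import Rotation as R
from scipy.optimize import least_squares
A,B=-.0662,1.5053
LO=np.array([-2.85,-.5,-1.23,.21,-1.02,.16,-2.73]);HI=np.array([2.85,2.14,1.37,2.46,4.16,2.05,2.73])
def rots(q):
    Ry=lambda t:R.from_euler('y',t);Rz=lambda t:R.from_euler('z',t);o=[]
    r=Rz(A-q[0]);o.append(r);r=r*Ry(q[1]);o.append(r);r=r*Rz(-q[2]);o.append(r);r=r*Ry(q[3]);o.append(r);r=r*Rz(-q[4]);o.append(r);r=r*Ry(q[5]);o.append(r);r=r*Rz(B-q[6]);o.append(r);return o
def mat(q):
    o=rots(q);return np.hstack([np.array([[0,0,1.]]).T]+[o[i].as_matrix() for i in(1,3,5)]),o[-1]
V=np.array(json.load(open('V.json'))) if os.path.exists('V.json') else None
def fk(q):
    M,r=mat(q);return M@V,r
W=np.load('W.npy')[0] if os.path.exists('W.npy') else .3
def step(q,x,r,w=.3):
    q=np.clip(q,LO+1e-6,HI-1e-6)
    def res(z):
        X,rr=fk(z);return np.r_[(X-x),w*(r.inv()*rr).as_rotvec(),1e-3*(z-q)]
    return least_squares(res,q,bounds=(LO,HI),max_nfev=15).x
E
python3 - <<'E'
from fk import *
from cell import get_obs
o=get_obs()
D=[([-1.40549718,0.42608145,0.07388228,1.60602304,-0.03409061,1.11079769,-0.06709144],[0.20899421,0.64178094,0.23930346]),
([-1.36239669,1.16309671,0.44410795,0.33457315,-0.42153854,1.66343629,-0.00765202],[0.32900695,0.94514806,0.23684777]),
([-1.35501049,1.28961542,1.05551073,0.21155754,-1.02205958,1.6929744,0.04202559],[0.35151162,0.96590998,0.2213848]),
([-1.81068803,0.98592818,1.13063665,1.22249973,-0.90051551,1.3842389,0.44209455],[0.28702641,0.80113682,0.21413219]),
([-1.83,-.32,1.37,1.68,.26,1.5,.73],[.5255,.0578,.4475]),
([-1.46,-.49,1.37,2.09,.49,1.16,1.47],[.4526,-.1413,.2477]),
([-1.57,-.35,1.27,1.7,.33,1.47,1.44],[ 0.5312,-0.0549,0.4511]),
(o['joints'],o['eef_pos'])]
M=np.vstack([mat(q)[0] for q,_ in D]);y=np.hstack([x for _,x in D])
v,rs,rk,sv=np.linalg.lstsq(M,y,rcond=None);print(np.round(v,4),rk,sv,'res mm',np.round((M@v-y).reshape(-1,3)*1000,1).tolist())
json.dump(v.tolist(),open('V.json','w'))
E
```

```text
[ 0.3982 -0.0107 -0.0154  0.535  -0.026  -0.0225  0.487  -0.0191  0.0265
  0.4569] 10 [5.29080203 4.66286385 4.55366527 1.96779528 1.79185996 1.14659621
 0.76293292 0.65311265 0.34444335 0.06572604] res mm [[-5.9, 6.3, 1.4], [1.6, -10.2, 9.5], [2.3, -0.5, -3.4], [19.3, 12.3, -3.5], [-9.6, 0.4, -1.1], [-0.5, 9.4, 0.0], [-3.6, -1.7, -0.5], [-4.0, -11.2, -2.5]]
```

```bash
sed -i 's/for i in(1,3,5)\]/for i in(1,3,5)]+[o[i].as_matrix()[:,:1] for i in(0,2,4)]+[np.eye(3)[:,:2]]/' fk.py; python3 - <<'E'
from fk import *
from cell import get_obs
o=get_obs()
D=[([-1.40549718,0.42608145,0.07388228,1.60602304,-0.03409061,1.11079769,-0.06709144],[0.20899421,0.64178094,0.23930346]),
([-1.36239669,1.16309671,0.44410795,0.33457315,-0.42153854,1.66343629,-0.00765202],[0.32900695,0.94514806,0.23684777]),
([-1.35501049,1.28961542,1.05551073,0.21155754,-1.02205958,1.6929744,0.04202559],[0.35151162,0.96590998,0.2213848]),
([-1.81068803,0.98592818,1.13063665,1.22249973,-0.90051551,1.3842389,0.44209455],[0.28702641,0.80113682,0.21413219]),
([-1.83,-.32,1.37,1.68,.26,1.5,.73],[.5255,.0578,.4475]),
([-1.46,-.49,1.37,2.09,.49,1.16,1.47],[.4526,-.1413,.2477]),
([-1.57,-.35,1.27,1.7,.33,1.47,1.44],[ 0.5312,-0.0549,0.4511]),
([-1.45,-.49,1.37,2.15,.53,1.08,1.44],[.4496,-.1412,.2271]),
(o['joints'],o['eef_pos'])]
M=np.vstack([mat(q)[0] for q,_ in D]);y=np.hstack([x for _,x in D]);v0=np.r_[.4,0,0,.5,0,0,.5,0,0,.4,0,0,0,0,0]
v=v0+np.linalg.solve(M.T@M+2e-3*np.eye(15),M.T@(y-M@v0));print(np.round(v,3),'res mm',np.round((M@v-y).reshape(-1,3)*1000,1).tolist())
json.dump(v.tolist(),open('V.json','w'))
# plan test: simulate greedy stepping on a path, from the current joints
def run(q,pts,rot):
    for P in pts:
        x,r=fk(q);n=int(np.ceil(np.linalg.norm(np.array(P)-x)/.05))+1
        for i in range(n):
            x,_=fk(q);d=np.array(P)-x;l=np.linalg.norm(d);q=step(q,x+d*min(1,.05/max(l,1e-9)),rot)
        x,r=fk(q);print(P,np.round(x,3),np.round(q,2),'err',round((rot.inv()*r).magnitude(),3))
    return q
q=np.array(o['joints']);rot=fk(q)[1]
run(q,[[.3,.45,.4],[.3,.6,.25],[.27,.75,.25]],rot)
E
```

```text
[ 0.354 -0.008  0.006  0.504 -0.057 -0.032  0.488 -0.028  0.023  0.313
  0.042  0.025  0.1    0.002 -0.037] res mm [[-6.2, 4.1, -0.8], [5.6, -7.1, 6.4], [-0.2, 0.7, -0.9], [4.6, 4.7, -4.2], [-4.1, 1.6, -2.0], [-1.4, 2.0, 3.1], [7.5, 1.2, -0.1], [-4.3, 0.9, 1.5], [-1.4, -7.9, -3.1]]Traceback (most recent call last):
  File "<stdin>", line 24, in <module>
  File "fk.py", line 13, in fk
    M,r=mat(q);return M@V,r
                      ~^~
ValueError: matmul: Input operand 1 has a mismatch in its core dimension 0, with gufunc signature (n?,k),(k,m?)->(n?,m?) (size 10 is different from 15)
```

```bash
cat > plan.py <<'E'
from fk import *
def run(q,pts,rot,pr=True,spin=None):
    for P in pts:
        if P=='s' or isinstance(P,float): 
            for _ in range(int(abs(P)/.15)+1):
                rot=rot*R.from_euler('z',P/(int(abs(P)/.15)+1));q=step(q,fk(q)[0],rot)
            x=fk(q)[0]
        else:
            for i in range(40):
                x,_=fk(q);d=np.array(P)-x;l=np.linalg.norm(d)
                if l<.003: break
                qn=step(q,x+d*min(1,.05/l),rot)
                if np.abs(qn-q).max()<1e-3: break
                q=qn
        x,r=fk(q);e=(rot.inv()*r).magnitude();rot=r
        if pr: print(P,np.round(x,3),np.round(q,2),'err',round(e,3))
    return q
E
python3 - <<'E'
from plan import *
from cell import get_obs
q0=np.array(get_obs()['joints']);rot=fk(q0)[1]
# nominal dock posture
dr=R.from_euler('xyz',[np.pi,0,3.339])
for s in ([.45,.43,0,1.6,0,1.1,2.2],[.45,.43,0,1.6,0,1.1,-2.2]):
    q=step(np.array(s),np.array([.5118,-.1618,.15]),dr);print('nom',np.round(q,2),fk(q)[0])
print('A');run(q0,[[.3,.45,.4],[.27,.75,.25],[.5,.6,.25],[.6,.3,.45],[.6,-.1,.45],[.51,-.16,.2]],rot)
print('B');run(q0,[[.55,.2,.6],[.55,-.2,.6],[.51,-.16,.2]],rot)
print('C');run(q0,[[.5,-.1,.4],[.35,-.35,.4],[.2,-.6,.3],[.3,-.7,.3],[.51,-.16,.2]],rot)
print('D');run(q0,[[.5,.1,.5],1.2,[.51,-.16,.3],-1.2],rot)
print('E');run(q0,[[.5,.1,.5],-1.2,[.51,-.16,.3],1.2],rot)
E
```

```text
nom [ 0.22  0.25 -0.07  2.11  0.02  0.79  1.91] [ 0.51180131 -0.16180133  0.15000074]
nom [-0.61  0.55  1.37  2.35 -1.02  0.94 -2.73] [ 0.46233557 -0.20625494  0.12860597]
A
[0.3, 0.45, 0.4] [0.3  0.45 0.4 ] [-1.88  0.03  0.77  1.77  0.08  1.28  0.65] err 0.0
[0.27, 0.75, 0.25] [0.27 0.75 0.25] [-1.7   0.68  0.6   1.31 -0.28  1.2   0.65] err 0.0
[0.5, 0.6, 0.25] [0.5  0.6  0.25] [-1.38  0.62  0.6   1.41 -0.29  1.13  1.  ] err 0.0
[0.6, 0.3, 0.45] [0.6  0.3  0.45] [-1.18  0.24  0.75  1.48 -0.14  1.37  1.33] err 0.0
[0.6, -0.1, 0.45] [ 0.6  -0.1   0.45] [-0.82  0.06  0.97  1.66 -0.09  1.34  1.93] err 0.0
[0.51, -0.16, 0.2] [ 0.51 -0.16  0.2 ] [-0.57  0.21  0.93  2.15 -0.31  0.79  2.32] err 0.0
B
[0.55, 0.2, 0.6] [0.55 0.2  0.6 ] [-2.41 -0.45  1.37  1.29  0.55  1.83  0.9 ] err 0.0
[0.55, -0.2, 0.6] [ 0.55 -0.2   0.6 ] [-1.58 -0.5   1.23  1.34  0.51  1.82  1.58] err 0.0
[0.51, -0.16, 0.2] [ 0.481 -0.152  0.224] [-1.48 -0.5   1.37  2.17  0.66  0.97  1.32] err 0.094
C
[0.5, -0.1, 0.4] [ 0.5 -0.1  0.4] [-1.38 -0.5   1.09  1.88  0.46  1.4   1.39] err 0.0
[0.35, -0.35, 0.4] [ 0.35 -0.35  0.4 
[... 284 characters left out ...]
.81  0.2   0.91  2.18  0.13  0.66  1.74] err 0.0
D
[0.5, 0.1, 0.5] [0.5 0.1 0.5] [-1.69 -0.39  1.01  1.69  0.39  1.56  1.08] err 0.0
1.2 [0.5 0.1 0.5] [-1.41 -0.27  0.87  1.71  0.25  1.5   0.02] err 0.0
[0.51, -0.16, 0.3] [ 0.51 -0.16  0.3 ] [-0.97  0.06  1.27  2.01 -0.12  1.02  0.92] err 0.0
-1.2 [ 0.51 -0.16  0.3 ] [-0.82  0.02  1.09  2.01 -0.08  1.02  2.07] err 0.0
E
[0.5, 0.1, 0.5] [0.5 0.1 0.5] [-1.69 -0.39  1.01  1.69  0.39  1.56  1.08] err 0.0
-1.2 [0.5 0.1 0.5] [-1.83 -0.5   1.02  1.69  0.49  1.62  2.18] err 0.0
[0.51, -0.16, 0.3] [ 0.508 -0.159  0.301] [-1.5  -0.5   1.37  1.97  0.52  1.2   2.67] err 0.006
1.2 [ 0.508 -0.159  0.301] [-1.5  -0.5   1.37  1.97  0.52  1.2   1.47] err 0.0
```

```bash
cat >> plan.py <<'E'
def call(q,rows,w=.3,vmax=np.array([1.89,1.89,2.39,2.39,3.01,3.01,3.01])*.07):
    x0,r0=fk(q)
    for dx,dy,dz,s in rows:
        xt=x0+r0.apply(np.array([dx,dy,dz])/100);rt=r0*R.from_euler('z',s)
        x,r=fk(q);d=xt-x;l=np.linalg.norm(d);rv=(r.inv()*rt).as_rotvec();a=np.linalg.norm(rv)
        f=min(1,.05/max(l,1e-9),.15/max(a,1e-9))
        qn=step(q,x+f*d,r*R.from_rotvec(f*rv),w);k=max(1,(np.abs(qn-q)/vmax).max());q=q+(qn-q)/k
    return q
def show(q,t=''):
    x,r=fk(q);print(t,np.round(x,3),'zt',np.round(r.as_matrix()[:,2],3),'yt',np.round(r.as_matrix()[:,1],2),np.round(q,2))
E
python3 - <<'E'
from plan import *
qs=np.array([-1.40549718,0.42608145,0.07388228,1.60602304,-0.03409061,1.11079769,-0.06709144])
for w in(.1,.3,.6,1.,2):
    q=call(qs,[(0,5*i,0,0) for i in range(1,9)]+[(0,40,0,0)],w);show(q,w)
    q=call(q,[(0,10,0,0),(0,20,0,0),(0,30,0,0),(0,40,0,0)],w);show(q,'   ')
print('real1 zt .. [.329 .945 .237] tilt .017;  real2 [.3515 .966 .2214] tilt .051, j .. 1.29 1.056 .21 -1.02 1.69')
qa=np.array([-1.83,-.32,1.37,1.68,.26,1.5,.73])
for w in(.1,.3,.6,1.,2):
    q=call(qa,[(-1,-4,2,-.1),(-2,-8,4,-.2),(-3,-12,6,-.3),(-4,-16,9,-.4),(-6,-20,12,-.5),(-6.6,-22,16,-.56),(-6.7,-22.4,20,-.56),(-6.7,-22.4,23.4,-.56),(-6.7,-22.4,23.4,-.56)],w);show(q,w)
print('real .4526 -.1413 .2477 zt .037 .039 j -1.46 -.49 1.37 2.09 .49 1.16 1.47')
E
```

```text
0.1 [0.335 0.942 0.246] zt [-0.009  0.038 -0.999] yt [0.38 0.92 0.03] [-1.38  1.15  0.52  0.37 -0.5   1.63 -0.02]
    [0.393 1.062 0.252] zt [ 0.108  0.374 -0.921] yt [0.38 0.84 0.39] [-1.33  1.29  0.98  0.21 -1.02  1.34  0.01]
0.3 [0.331 0.932 0.242] zt [-0.017  0.013 -1.   ] yt [0.38 0.92 0.01] [-1.37  1.13  0.43  0.4  -0.41  1.64 -0.03]
    [0.374 0.994 0.241] zt [ 0.031  0.167 -0.986] yt [0.41 0.9  0.16] [-1.33  1.27  1.01  0.21 -1.02  1.59 -0.01]
0.6 [0.333 0.932 0.244] zt [-0.018  0.014 -1.   ] yt [0.38 0.92 0.01] [-1.38  1.14  0.5   0.39 -0.47  1.65 -0.02]
    [0.364 0.971 0.236] zt [ 0.004  0.089 -0.996] yt [0.41 0.91 0.08] [-1.33  1.27  1.03  0.21 -1.02  1.67 -0.  ]
1.0 [0.334 0.934 0.246] zt [-0.017  0.016 -1.   ] yt [0.38 0.92 0.01] [-1.38  1.15  0.55  0.38 -0.52  1.65 -0.01]
    [0.359 0.961 0.233] zt [-0.007  0.054 -0.999] yt [0.4  0.91 0.05] [-1.34  1.28  1.03  0.21 -1.02  1.71 -0.  ]
2 [0.328 0.937 0.243] zt [-0.014  0.011 -1.   ] yt [0.37 0.93 0.  ] [-1.38  1.16  0.5   0.36 -0.47  1.66 -0.02]
    [0.349 0.955 0.23 ] zt [-0.014  0.026 -1.   ] yt [0.39 0.92 0.02] [-1.34  1.28  1.04  0.21 -1.02  1.74  0.01]
real1 zt .. [.329 .945 .237] tilt .017;  real2 [.3515 .966 .2214] tilt .051, j .. 1.29 1.056 .21 -1.02 1.69
0.1 [ 0.495 -0.157  0.213] zt [ 0.263 -0.087 -0.961] yt [-0.17  0.98 -0.14] [-1.51 -0.5   1.37  2.22  0.79  0.89  1.19]
0.3 [ 0.466 -0.148  0.232] zt [ 0.126 -0.007 -0.992] yt [-0.19  0.98 -0.03] [-1.47 -0.5   1.37  2.14  0.59  1.05  1.39]
0.6 [ 0.451 -0.144  0.247] zt [ 0.05   0.036 -0.998] yt [-0.2   0.98  0.03] [-1.45 -0.5   1.37  2.1   0.5   1.15  1.46]
1.0 [ 0.446 -0.142  0.252] zt [ 0.024  0.051 -0.998] yt [-0.2   0.98  0.05] [-1.45 -0.5   1.37  2.08  0.48  1.18  1.48]
2 [ 0.443 -0.141  0.255] zt [ 0.01   0.058 -0.998] yt [-0.2   0.98  0.06] [-1.44 -0.5   1.37  2.08  0.47  1.2   1.49]
real .4526 -.1413 .2477 zt .037 .039 j -1.46 -.49 1.37 2.09 .49 1.16 1.47
```

```bash
cat >> plan.py <<'E'
def go(q,P,rot=None,w=.8,n=40):  # world straight move w/ call semantics
    for i in range(n):
        x,r=fk(q);d=np.array(P)-x
        if np.linalg.norm(d)<.003: break
        m=r.inv().apply(d)*100; q=call(q,[tuple(m)+(0,)],w)
    return q
def push(q,d,n,w=.8):  # one call of n rows pushing world direction d, 5cm/row
    x,r=fk(q);m=r.inv().apply(np.array(d,float)/np.linalg.norm(d))*5
    return call(q,[tuple(m*(i+1))+(0,) for i in range(n)],w)
E
python3 - <<'E'
from plan import *
from cell import get_obs
q=np.array(get_obs()['joints'])
for P in [[.3,.45,.4],[.27,.75,.25],[.5,.6,.25],[.6,.3,.45],[.6,-.1,.45],[.51,-.16,.25]]: q=go(q,P)
show(q,'A');np.save('qA.npy',q)
for name,P,d in [('in',[.42,-.14,.3],(-1,.3,0)),('in-low',[.43,-.14,.2],(-1,.3,0)),('in-hi',[.42,-.14,.45],(-1,.3,0)),('up',[.5,-.15,.6],(0,0,1)),('up in',[.45,-.15,.6],(-1,0,1)),('out',[.9,-.25,.25],(1,-.3,0)),('out-hi',[.7,-.2,.6],(1,-.3,.5)),('right',[.2,-.6,.3],(0,-1,0)),('left out',[.2,.85,.3],(0,1,0))]:
    z=go(q,P);show(z,name)
    for k in range(3): z=push(z,d,2);show(z,'   ')
E
```

```text
A [ 0.51 -0.16  0.25] zt [ 0.113  0.013 -0.994] yt [-0.19  0.98 -0.01] [-0.68  0.11  0.99  2.09 -0.19  0.9   2.19]
in [ 0.421 -0.14   0.299] zt [ 0.104  0.027 -0.994] yt [-0.2   0.98  0.01] [-0.64 -0.29  0.76  2.18  0.17  1.08  1.8 ]
    [ 0.359 -0.12   0.3  ] zt [ 0.104  0.034 -0.994] yt [-0.2   0.98  0.01] [-0.49 -0.46  0.55  2.3   0.21  1.14  1.72]
    [ 0.34  -0.114  0.305] zt [ 0.114  0.042 -0.993] yt [-0.2   0.98  0.02] [-0.23 -0.47  0.35  2.34  0.11  1.15  1.83]
    [ 0.322 -0.108  0.3  ] zt [ 0.111  0.046 -0.993] yt [-0.21  0.98  0.02] [ 0.03 -0.49  0.15  2.38  0.    1.15  1.95]
in-low [ 0.43 -0.14  0.2 ] zt [ 0.113  0.012 -0.994] yt [-0.2   0.98 -0.01] [-1.03  0.06  1.34  2.27 -0.16  0.76  2.19]
    [ 0.372 -0.114  0.192] zt [ 0.079  0.046 -0.996] yt [-0.2   0.98  0.03] [-0.85 -0.2   1.01  2.37  0.15  0.81  1.82]
    [ 0.324 -0.097  0.199] zt [ 0.062  0.057 -0.996] yt [-0.2   0.98  0.04] [-0.88 -0.47  0.88  2.45  0.36  0.97  1.53]
    [ 0.301 -0.087  0.223] zt [ 0.035  0.063 -0.997] yt [-0.2   0.98  0.06] [-0.68 -0.5   0.68  2.46  0.28  1.06  1.58]
in-hi [ 0.42 -0.14  0.45] 
[... 2586 characters left out ...]
 ]
    [ 0.2 -0.8  0.3] zt [ 0.08   0.021 -0.997] yt [-0.2   0.98  0.  ] [ 1.8   0.63 -0.88  1.33  0.4   1.37  2.72]
    [ 0.2 -0.9  0.3] zt [ 0.08   0.021 -0.997] yt [-0.2   0.98  0.  ] [ 1.74  0.83 -0.97  1.02  0.58  1.54  2.73]
left out [0.2  0.85 0.3 ] zt [ 0.113  0.013 -0.994] yt [-0.19  0.98 -0.01] [-1.55  0.74  0.19  0.97 -0.02  1.4   0.36]
    [0.201 0.923 0.301] zt [ 0.113  0.013 -0.993] yt [-0.19  0.98 -0.01] [-1.53  0.93  0.18  0.64 -0.04  1.55  0.34]
    [0.219 0.95  0.302] zt [ 0.101  0.01  -0.995] yt [-0.15  0.99 -0.01] [-1.53  1.05  0.36  0.43 -0.21  1.66  0.35]
    [0.239 0.96  0.307] zt [ 0.088  0.019 -0.996] yt [-0.11  0.99  0.01] [-1.53  1.12  0.69  0.34 -0.54  1.71  0.38]
```

```bash
python3 - <<'E'
from plan import *
from cell import get_obs
q0=np.array(get_obs()['joints']);
print('direct');z=go(q0,[.42,-.07,.45]);show(z)
for k in range(5): z=push(z,(-1,.2,0),2);show(z,'  ')
print('D');x,r=fk(q0);z=go(q0,[.5,.1,.5]);z=call(z,[(0,0,0,.15*i) for i in range(1,9)]);show(z);z=go(z,[.42,-.1,.45]);show(z)
for k in range(5): z=push(z,(-1,.2,0),2);show(z,'  ')
print('A');z=q0
for P in [[.3,.45,.4],[.27,.75,.25],[.5,.6,.25],[.6,.3,.45],[.6,-.1,.45],[.42,-.14,.45]]: z=go(z,P);show(z)
for k in range(4): z=push(z,(-1,.3,0),2)
for k in range(6): z=push(z,(-1,.3,0),1);show(z,'  ')
z=go(z,[.51,-.16,.2]);show(z)
E
```

```text
direct
 [ 0.42 -0.07  0.45] zt [ 0.12   0.032 -0.992] yt [-0.2   0.98  0.01] [-0.85 -0.5   0.61  1.97  0.27  1.46  1.48]
   [ 0.398 -0.068  0.459] zt [ 0.132  0.038 -0.991] yt [-0.2   0.98  0.01] [-0.58 -0.5   0.42  2.01  0.18  1.46  1.58]
   [ 0.382 -0.066  0.463] zt [ 0.134  0.04  -0.99 ] yt [-0.21  0.98  0.01] [-0.32 -0.5   0.25  2.03  0.08  1.46  1.68]
   [ 0.37  -0.06   0.462] zt [ 0.12   0.042 -0.992] yt [-0.21  0.98  0.02] [-0.05 -0.5   0.07  2.05 -0.02  1.47  1.79]
   [ 0.36  -0.051  0.457] zt [ 0.089  0.045 -0.995] yt [-0.21  0.98  0.03] [-0.   -0.5   0.02  2.06 -0.04  1.49  1.8 ]
   [ 0.351 -0.04   0.452] zt [ 0.057  0.048 -0.997] yt [-0.21  0.98  0.03] [-0.03 -0.5   0.02  2.07 -0.04  1.52  1.77]
D
 [0.5 0.1 0.5] zt [ 0.113  0.013 -0.994] yt [0.84 0.54 0.1 ] [-1.41 -0.27  0.87  1.71  0.25  1.5   0.02]
 [ 0.42 -0.1   0.45] zt [ 0.113  0.014 -0.994] yt [0.84 0.54 0.1 ] [-0.83 -0.5   0.64  1.96  0.3   1.48  0.32]
   [ 0.396 -0.098  0.458] zt [ 0.124  0.02  -0.992] yt [0.83 0.54 0.12] [-0.57 -0.5   0.46  2.    0.2   1.47  0.42]
   [ 0.379 -0.096  0.464] zt [ 0.129  0.023 -0.991
[... 1218 characters left out ...]
34 -0.118  0.449] zt [ 0.048  0.053 -0.997] yt [-0.2   0.98  0.04] [ 0.21 -0.5   0.02  2.08 -0.05  1.54  2.01]
   [ 0.327 -0.117  0.445] zt [ 0.028  0.06  -0.998] yt [-0.21  0.98  0.05] [ 0.21 -0.5   0.02  2.08 -0.05  1.55  2.01]
   [ 0.32  -0.115  0.44 ] zt [ 0.008  0.066 -0.998] yt [-0.21  0.98  0.06] [ 0.22 -0.5   0.02  2.09 -0.05  1.56  2.02]
   [ 0.313 -0.114  0.435] zt [-0.011  0.073 -0.997] yt [-0.21  0.98  0.07] [ 0.22 -0.5   0.02  2.1  -0.06  1.57  2.02]
   [ 0.306 -0.113  0.43 ] zt [-0.031  0.08  -0.996] yt [-0.21  0.98  0.08] [ 0.22 -0.5   0.02  2.11 -0.06  1.58  2.02]
 [ 0.51 -0.16  0.2 ] zt [-0.031  0.08  -0.996] yt [-0.21  0.98  0.08] [ 0.21  0.18  0.01  2.05 -0.08  0.96  2.05]
```

```bash
python3 - <<'E'
from plan import *
from cell import get_obs
q0=np.array(get_obs()['joints'])
z=call(q0,[(3,4,0,0),(6,8,0,0),(9,12,0,0),(12,16,0,0),(14,20,0,0),(14,20,0,0)],.8);show(z)
for k in range(4): z=call(z,[(5,-.5,0,0),(10,-1,0,0)],.8);show(z,'  2')
for k in range(8): z=call(z,[(5,-.5,0,0)],.8);show(z,'  1')
E
python3 -m pendant '[{"dx":3,"dy":4,"dz":0,"spin":0},{"dx":6,"dy":8,"dz":0,"spin":0},{"dx":9,"dy":12,"dz":0,"spin":0},{"dx":12,"dy":16,"dz":0,"spin":0},{"dx":14,"dy":20,"dz":0,"spin":0},{"dx":14,"dy":20,"dz":0,"spin":0}]' >/dev/null; python3 -m pendant '[{"dx":5,"dy":-0.5,"dz":0,"spin":0},{"dx":10,"dy":-1,"dz":0,"spin":0}]' >/dev/null; python3 -m pendant '[{"dx":5,"dy":-0.5,"dz":0,"spin":0},{"dx":10,"dy":-1,"dz":0,"spin":0}]' >/dev/null; python3 -m pendant '[{"dx":5,"dy":-0.5,"dz":0,"spin":0},{"dx":10,"dy":-1,"dz":0,"spin":0}]'; python3 -c "
from h import *
delta([.51,-.16,.2])"
```

```text
[0.414 0.09  0.445] zt [ 0.113  0.013 -0.994] yt [-0.19  0.98 -0.01] [-1.37 -0.5   0.67  1.96  0.36  1.49  1.01]
  2 [0.389 0.08  0.45 ] zt [ 0.119  0.025 -0.993] yt [-0.2   0.98  0.  ] [-1.11 -0.5   0.49  2.01  0.27  1.47  1.1 ]
  2 [0.372 0.074 0.454] zt [ 0.125  0.032 -0.992] yt [-0.2   0.98  0.01] [-0.84 -0.5   0.31  2.04  0.18  1.46  1.2 ]
  2 [0.359 0.069 0.451] zt [ 0.119  0.031 -0.992] yt [-0.2   0.98  0.01] [-0.58 -0.5   0.14  2.07  0.08  1.45  1.32]
  2 [0.348 0.065 0.436] zt [ 0.095  0.024 -0.995] yt [-0.2   0.98  0.  ] [-0.37 -0.5   0.01  2.1   0.01  1.44  1.41]
  1 [0.341 0.061 0.425] zt [ 0.075  0.019 -0.997] yt [-0.2   0.98  0.  ] [-0.37 -0.5   0.01  2.13  0.01  1.44  1.41]
  1 [0.334 0.058 0.414] zt [ 0.056  0.013 -0.998] yt [-0.2   0.98  0.  ] [-0.37 -0.5   0.01  2.15  0.01  1.44  1.42]
  1 [0.327 0.054 0.403] zt [ 0.037  0.008 -0.999] yt [-0.2   0.98  0.  ] [-0.36 -0.5   0.01  2.17  0.01  1.44  1.42]
  1 [0.319 0.051 0.393] zt [ 0.018  0.003 -1.   ] yt [-0.2   0.98 -0.  ] [-0.36 -0.5   0.01  2.19  0.01  1.44  1.43]
  1 [0.312 0.047 0.383] zt [-0.002 -0.002 -1.   ] yt [-0.2   0.98 -0.  ] [-0.35 -0.5   0.01  2.21  0.01  1.44  1.43]
  1 [0.304 0.042 0.372] zt [-0.021 -0.007 -1.   ] yt [-0.2   0.98 -0.  ] [-0.34 -0.5   0.01  2.23  0.    1.44  1.44]
  1 [0.296 0.037 0.362] zt [-0.04  -0.011 -0.999] yt [-0.2   0.98 -0.  ] [-0.33 -0.5   0.01  2.25  0.    1.44  1.45]
  1 [0.288 0.032 0.352] zt [-0.06  -0.016 -0.998] yt [-0.2   0.98 -0.  ] [-0.32 -0.5   0.01  2.27  0.    1.44  1.46]
time_s: 8.4
eef_pos: [0.2931, 0.0504, 0.4456]
orientation: [3.133, 0.126, -2.94]
contact_force: [-1.1, -1.7, 0.6]
opening: 0.0453
grasp_force: 0.0
t 8.4 pos [0.2931 0.0504 0.4456] rpy [ 3.133  0.126 -2.94 ] zt [ 0.121  0.034 -0.992] yt [-0.201  0.979  0.009] j [-0.68 -0.49  0.15  2.05  0.1   1.46  1.22]
 -> [ 0.51 -0.16  0.2 ] cm [-13.83 -25.2   26.28]
```

```bash
python3 -m pendant '[{"dx":5,"dy":-0.5,"dz":0,"spin":0},{"dx":10,"dy":-1,"dz":0,"spin":0}]' >/dev/null; python3 -m pendant '[{"dx":5,"dy":-0.5,"dz":0,"spin":0}]' >/dev/null; python3 -m pendant '[{"dx":5,"dy":-0.5,"dz":0,"spin":0}]'; python3 -c "
from h import *
delta([.51,-.16,.2])"
```

```text
time_s: 8.8
eef_pos: [0.2667, 0.0381, 0.444]
orientation: [3.138, 0.117, -2.934]
contact_force: [-1.0, 0.5, 0.0]
opening: 0.0453
grasp_force: 0.0
t 8.8 pos [0.2667 0.0381 0.444 ] rpy [ 3.138  0.117 -2.934] zt [ 0.113  0.027 -0.993] yt [-0.206  0.978  0.003] j [-0.15 -0.49 -0.14  2.06 -0.06  1.45  1.51]
 -> [ 0.51 -0.16  0.2 ] cm [-16.75 -24.48  26.45]
```

```bash
python3 -m pendant '[{"dx":5,"dy":-0.5,"dz":0,"spin":0}]' >/dev/null; python3 -m pendant '[{"dx":5,"dy":-0.5,"dz":0,"spin":0}]' >/dev/null; python3 -m pendant '[{"dx":5,"dy":-0.5,"dz":0,"spin":0}]' >/dev/null; python3 -m pendant '[{"dx":5,"dy":-0.5,"dz":0,"spin":0}]'; python3 -c "
from h import *
delta([.51,-.16,.2])"
```

```text
time_s: 9.2
eef_pos: [0.2348, 0.0131, 0.4003]
orientation: [3.096, 0.03, -2.92]
contact_force: [-1.4, 1.5, 0.5]
opening: 0.0452
grasp_force: 0.0
t 9.2 pos [0.2348 0.0131 0.4003] rpy [ 3.096  0.03  -2.92 ] zt [ 0.019  0.051 -0.999] yt [-0.221  0.974  0.046] j [ 0.09 -0.49 -0.19  2.15 -0.14  1.46  1.72]
 -> [ 0.51 -0.16  0.2 ] cm [-22.43 -23.86  19.64]
```

```bash
python3 -m pendant '[{"dx":-3,"dy":-3,"dz":2,"spin":0.02},{"dx":-6,"dy":-6,"dz":5,"spin":0.02},{"dx":-9,"dy":-9,"dz":7,"spin":0.02},{"dx":-12,"dy":-12,"dz":10,"spin":0.02},{"dx":-15,"dy":-15,"dz":12,"spin":0.02},{"dx":-18,"dy":-18,"dz":15,"spin":0.02},{"dx":-21,"dy":-21,"dz":17,"spin":0.02},{"dx":-22.5,"dy":-23.9,"dz":19.6,"spin":0.02},{"dx":-22.5,"dy":-23.9,"dz":19.6,"spin":0.02},{"dx":-22.5,"dy":-23.9,"dz":19.6,"spin":0.02}]'; python3 - <<'E'
from h import *
delta([[.5118,-.1618,.14],[.5118,-.1618,.092]])
from cell import *
o=get_obs();im=grab_frame('wrist');cv2.imwrite('pics/wrist2.png',im)
W=cam('wrist',o['eef_pos'],o['orientation'])
hsv=cv2.cvtColor(im,cv2.COLOR_BGR2HSV);m=cv2.inRange(hsv,(5,140,110),(22,255,255))
n,l,s,c=cv2.connectedComponentsWithStats(m)
for i in range(1,n):
    if s[i,4]>100: print(c[i],s[i],'z.12',at_z(W,c[i],.12),'z.063',at_z(W,c[i],.063))
print(proj(W,[[.5118,-.1618,.12]]))
E
```

```text
time_s: 10.2
eef_pos: [0.5112, -0.1644, 0.2034]
orientation: [3.101, 0.03, -2.95]
contact_force: [0.2, 0.4, 0.2]
opening: 0.045
grasp_force: 0.0
t 10.2 pos [ 0.5112 -0.1644  0.2034] rpy [ 3.101  0.03  -2.95 ] zt [ 0.021  0.045 -0.999] yt [-0.192  0.981  0.04 ] j [ 0.21  0.24  0.01  1.96 -0.06  0.94  2.02]
 -> [ 0.5118 -0.1618  0.14  ] cm [ 0.07 -0.01  6.35]
 -> [ 0.5118 -0.1618  0.092 ] cm [ 0.22 -0.21 11.14]
[278.56266364 135.05610015] [     0      0    560    374 111907] z.12 [ 0.46346697 -0.17293001  0.12      ] z.063 [ 0.46892984 -0.17003316  0.063     ]
[456.15179079 140.82944855] [ 439  102   36   83 1759] z.12 [ 0.44731772 -0.07125018  0.12      ] z.063 [ 0.44852018 -0.0415287   0.063     ]
[504.20190024 150.01425178] [487 106  36  92 421] z.12 [ 0.44701785 -0.04126673  0.12      ] z.063 [ 0.4481412  -0.00363517  0.063     ]
[273.40995895 331.76967696] [  207   249   147   135 11206] z.12 [ 0.59095953 -0.1517805   0.12      ] z.063 [ 0.63005681 -0.1433041   0.063     ]
[329.46226415 286.72641509] [317 280  20  12 106] z.12 [ 0.55189997 -0.12242549  0.12      ] z.063 [ 0.58069276 -0.1062048   0.063     ]
[544.5154321  350.26080247] [518 340  42  30 648] z.12 [0.5745095  0.03866391 0.12      ] z.063 [0.60926702 0.09738234 0.063     ]
[ 77.40654206 385.40654206] [ 68 373  19  27 214] z.12 [ 0.65470166 -0.27577541  0.12      ] z.063 [ 0.71061504 -0.30001067  0.063     ]
[487.41037736 385.49056604] [479 373  19  26 212] z.12 [0.60980206 0.00864772 0.12      ] z.063 [0.65387027 0.05944745 0.063     ]
[135.18196457 406.93397746] [114 388  34  32 621] z.12 [ 0.66707559 -0.2360361   0.12      ] z.063 [ 0.7262534  -0.24978755  0.063     ]
[430.05454545 398.46060606] [418 388  28  27 165] z.12 [ 0.62743583 -0.02949713  0.12      ] z.063 [0.67615609 0.01123942 0.063     ]
[[281.46401284 218.20237063]]
```

View pics/wrist2.png

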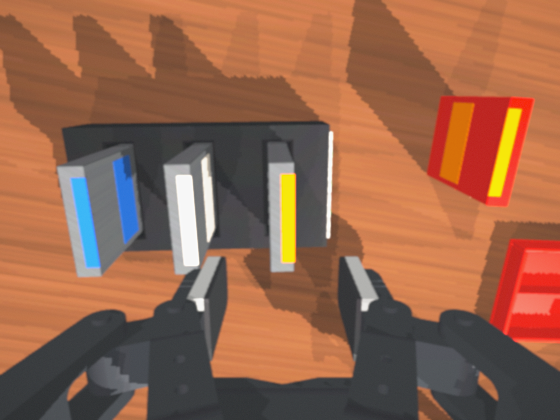

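The view shows the tool centred over the orange drive: its top face is at (282,218), as predicted, and the fingers are at columns 215 and 350. White is clear of the left finger. Now descend with the opening at 3.6 cm and close.

```bash
python3 -m pendant '[{"dx":0.1,"dy":-0.1,"dz":3,"spin":0},{"dx":0.2,"dy":-0.2,"dz":6,"spin":0},{"dx":0.2,"dy":-0.2,"dz":8.5,"spin":0},{"dx":0.2,"dy":-0.2,"dz":10,"spin":0},{"dx":0.2,"dy":-0.2,"dz":11.1,"spin":0},{"dx":0.2,"dy":-0.2,"dz":11.1,"spin":0},{"dx":0.2,"dy":-0.2,"dz":11.1,"spin":0}]' 3.6; python3 -m pendant '[{"dx":0,"dy":0,"dz":0,"spin":0},{"dx":0,"dy":0,"dz":0,"spin":0},{"dx":0,"dy":0,"dz":0,"spin":0},{"dx":0,"dy":0,"dz":0,"spin":0},{"dx":0,"dy":0,"dz":0,"spin":0},{"dx":0,"dy":0,"dz":0,"spin":0}]' 0.5;  python3 -c "
from h import *
delta([.5118,-.1618,.25])"
```

```text
time_s: 10.95
eef_pos: [0.5131, -0.1613, 0.0947]
orientation: [3.103, 0.033, -2.948]
contact_force: [0.2, 0.5, -0.3]
opening: 0.0359
grasp_force: 0.0
time_s: 11.55
eef_pos: [0.5135, -0.162, 0.0949]
orientation: [3.103, 0.034, -2.949]
contact_force: [-0.8, -1.0, 7.6]
opening: 0.0144
grasp_force: 58.7
t 11.55 pos [ 0.5135 -0.162   0.0949] rpy [ 3.103  0.034 -2.949] zt [ 0.026  0.044 -0.999] yt [-0.193  0.981  0.038] j [ 0.22  0.38 -0.    2.04 -0.07  0.7   2.04]
 -> [ 0.5118 -0.1618  0.25  ] cm [ -0.37   0.64 -15.49]
```

```bash
python3 -m pendant '[{"dx":0,"dy":0.05,"dz":-1,"spin":0},{"dx":-0.1,"dy":0.1,"dz":-2.5,"spin":0},{"dx":-0.1,"dy":0.2,"dz":-5,"spin":0},{"dx":-0.2,"dy":0.3,"dz":-8,"spin":0},{"dx":-0.3,"dy":0.5,"dz":-12,"spin":0},{"dx":-0.4,"dy":0.6,"dz":-15.5,"spin":0},{"dx":-0.4,"dy":0.6,"dz":-15.5,"spin":0},{"dx":-0.4,"dy":0.6,"dz":-15.5,"spin":0}]'; python3 - <<'E'
from plan import *
from cell import *
import cv2
cv2.imwrite('pics/wrist3.png',grab_frame('wrist'))
o=get_obs()
# refit FK with more data
D=[([-1.40549718,0.42608145,0.07388228,1.60602304,-0.03409061,1.11079769,-0.06709144],[0.20899421,0.64178094,0.23930346]),
([-1.36239669,1.16309671,0.44410795,0.33457315,-0.42153854,1.66343629,-0.00765202],[0.32900695,0.94514806,0.23684777]),
([-1.35501049,1.28961542,1.05551073,0.21155754,-1.02205958,1.6929744,0.04202559],[0.35151162,0.96590998,0.2213848]),
([-1.81068803,0.98592818,1.13063665,1.22249973,-0.90051551,1.3842389,0.44209455],[0.28702641,0.80113682,0.21413219]),
([-1.83,-.32,1.37,1.68,.26,1.5,.73],[.5255,.0578,.4475]),([-1.46,-.49,1.37,2.09,.49,1.16,1.47],[.4526,-.1413,.2477]),
([-1.57,-.35,1.27,1.7,.33,1.47,1.44],[ 0.5312,-0.0549,0.4511]),([-1.45,-.49,1.37,2.15,.53,1.08,1.44],[.4496,-.1412,.2271]),
([-1.81,-.5,1.37,1.58,.51,1.54,1.35],[.5904,-.0711,.4659]),([-.68,-.49,.15,2.05,.1,1.46,1.22],[.2931,.0504,.4456]),([-.15,-.49,-.14,2.06,-.06,1.45,1.51],[.2667,.0381,.444]),([.09,-.49,-.19,2.15,-.14,1.46,1.72],[.2348,.0131,.4003]),
([.21,.24,.01,1.96,-.06,.94,2.02],[.5112,-.1644,.2034]),([.22,.38,0,2.04,-.07,.7,2.04],[.5135,-.162,.0949]),(o['joints'],o['eef_pos'])]
M=np.vstack([mat(q)[0] for q,_ in D]);y=np.hstack([x for _,x in D]);v0=np.r_[.4,0,0,.5,0,0,.5,0,0,.4,0,0,0,0,0]
v=v0+np.linalg.solve(M.T@M+2e-4*np.eye(15),M.T@(y-M@v0));print(np.round(v,3),'rms mm',np.sqrt(np.mean((M@v-y)**2))*1000)
json.dump(v.tolist(),open('V.json','w'))
print(o['time_s'],o['eef_pos'],o['opening'],o['grasp_force'],o['contact_force'],np.round(o['joints'],2))
E
```

```text
time_s: 12.35
eef_pos: [0.5118, -0.1617, 0.2499]
orientation: [3.103, 0.034, -2.948]
contact_force: [-0.4, 0.8, -2.1]
opening: 0.0143
grasp_force: 58.5
[ 0.348  0.002 -0.038  0.543 -0.027 -0.034  0.496 -0.014  0.044  0.39
 -0.004 -0.007  0.023 -0.01  -0.011] rms mm 6.893913479842149
12.4 [ 0.51130141 -0.16157327  0.24875749] 0.014415513687036124 58.47763538360596 [-0.28074553  1.17957666 -1.16982784] [ 0.21  0.19  0.01  1.91 -0.06  1.03  2.01]
```

```bash
python3 - <<'E'
from plan import *
from cell import get_obs
q=np.array(get_obs()['joints'])
q=call(q,[(0,0,0,min(1.8,.15*i)) for i in range(1,14)]);show(q,'spun');np.save('qs.npy',q)
for name,P,d in [('a',[.88,-.14,.28],(0,5,0,0)),('b',[.85,-.14,.42],(0,5,0,0)),('c up',[.85,-.14,.42],(0,3.5,-3.5,0)),('d',[.88,-.14,.28],(0,3.5,-3.5,0)),('e',[.5,-.12,.7],(0,0,-5,0)),('f',[.75,-.12,.6],(0,5,0,0))]:
    z=go(q,P);show(z,name);m=1
    for k in range(24):
        z=call(z,[d])
        if k%4==3: show(z,'   %d'%k)
    z=go(z,[.6,-.1,.35]);z=go(z,[.58,.17,.26]);show(z,'back')
E
```

```text
spun [ 0.51  -0.17   0.249] zt [ 0.027  0.043 -0.999] yt [ 1.   -0.04  0.03] [ 0.03  0.18  0.21  1.93 -0.1   1.03  0.25]
a [ 0.88 -0.14  0.28] zt [ 0.027  0.043 -0.999] yt [ 1.   -0.04  0.03] [-0.04  0.8   0.25  0.93 -0.23  1.41  0.14]
   3 [ 0.978 -0.183  0.301] zt [ 0.07   0.06  -0.996] yt [ 0.99 -0.13  0.06] [ 0.01  1.09  0.64  0.41 -0.64  1.66  0.12]
   7 [ 1.094 -0.205  0.315] zt [ 0.324  0.013 -0.946] yt [ 0.94 -0.15  0.32] [ 0.06  1.21  0.96  0.21 -1.02  1.49  0.08]
   11 [ 1.2   -0.222  0.376] zt [ 0.599 -0.047 -0.799] yt [ 0.79 -0.15  0.6 ] [ 0.06  1.21  0.93  0.21 -1.02  1.17  0.08]
   15 [ 1.269 -0.236  0.487] zt [ 0.802 -0.097 -0.589] yt [ 0.58 -0.13  0.81] [ 0.05  1.18  0.9   0.21 -1.02  0.89  0.09]
   19 [ 1.292 -0.244  0.628] zt [ 0.922 -0.133 -0.364] yt [ 0.35 -0.1   0.93] [ 0.05  1.13  0.87  0.21 -1.02  0.69  0.1 ]
   23 [ 1.275 -0.247  0.784] zt [ 0.975 -0.155 -0.158] yt [ 0.15 -0.07  0.99] [ 0.05  1.05  0.85  0.21 -1.02  0.55  0.12]
back [0.58 0.17 0.26] zt [ 0.769 -0.053 -0.638] yt [ 0.62 -0.19  0.76] [-0.82  0.05 -0.08  2.34  1.44  0.66 -2.28]
b [ 0.849 -0.14   0
[... 4086 characters left out ...]
606] zt [ 0.382  0.025 -0.924] yt [ 0.92 -0.1   0.38] [ 0.02  0.91  1.    0.21 -1.02  1.74  0.08]
   11 [ 1.092 -0.159  0.66 ] zt [ 0.65  -0.02  -0.759] yt [ 0.75 -0.1   0.65] [ 0.01  0.92  0.97  0.21 -1.02  1.4   0.07]
   15 [ 1.164 -0.169  0.761] zt [ 0.851 -0.06  -0.521] yt [ 0.52 -0.09  0.85] [ 0.01  0.92  0.94  0.21 -1.02  1.09  0.08]
   19 [ 1.183 -0.175  0.894] zt [ 0.962 -0.091 -0.258] yt [ 0.25 -0.07  0.97] [ 0.    0.88  0.91  0.21 -1.02  0.83  0.09]
   23 [ 1.152 -0.177  1.038] zt [ 0.994 -0.11  -0.017] yt [ 0.01 -0.04  1.  ] [ 0.    0.82  0.88  0.21 -1.02  0.64  0.11]
back [0.58 0.17 0.26] zt [ 0.922 -0.139 -0.362] yt [ 0.35 -0.1   0.93] [-0.05  0.49 -1.21  2.42  1.83  1.5  -2.62]
```

```bash
python3 - <<'E'
from plan import *
q=np.load('qs.npy')
for name,P,d in [('a',[.88,-.14,.28],(0,5,0,0)),('f1',[.72,-.13,.55],(0,5,0,0)),('f2',[.72,-.13,.55],(0,4,-3,0)),('g',[.62,-.12,.6],(0,3,-4,0)),('g2',[.62,-.12,.6],(0,0,-5,0))]:
    z=go(q,P);show(z,name);k=0
    while fk(z)[1].as_matrix()[0,2]<.40 and k<60:
        z=call(z,[d],.8);k+=1
        if k%5==0: show(z,'   %d'%k)
    show(z,'   %d'%k)
    z=go(z,[.65,-.14,.4]);show(z);z=go(z,[.6,0,.3]);z=go(z,[.585,.17,.25]);show(z,'back')
E
```

```text
a [ 0.88 -0.14  0.28] zt [ 0.027  0.043 -0.999] yt [ 1.   -0.04  0.03] [-0.04  0.8   0.25  0.93 -0.23  1.41  0.14]
   5 [ 0.99  -0.189  0.302] zt [ 0.079  0.061 -0.995] yt [ 0.99 -0.14  0.07] [ 0.03  1.15  0.8   0.32 -0.82  1.71  0.11]
   10 [ 1.053 -0.189  0.273] zt [ 0.192  0.04  -0.981] yt [ 0.97 -0.15  0.18] [ 0.06  1.24  0.97  0.21 -1.02  1.61  0.08]
   15 [ 1.103 -0.19   0.274] zt [ 0.309  0.017 -0.951] yt [ 0.94 -0.15  0.3 ] [ 0.05  1.25  0.96  0.21 -1.02  1.47  0.07]
   20 [ 1.144 -0.192  0.304] zt [ 0.421 -0.004 -0.907] yt [ 0.9  -0.15  0.42] [ 0.04  1.24  0.95  0.21 -1.02  1.36  0.07]
   20 [ 1.144 -0.192  0.304] zt [ 0.421 -0.004 -0.907] yt [ 0.9  -0.15  0.42] [ 0.04  1.24  0.95  0.21 -1.02  1.36  0.07]
 [ 0.65 -0.14  0.4 ] zt [ 0.439 -0.016 -0.898] yt [ 0.89 -0.16  0.44] [-0.88 -0.02  1.02  1.9  -0.08  0.81  0.02]
back [0.585 0.17  0.25 ] zt [ 0.439 -0.016 -0.898] yt [ 0.89 -0.16  0.44] [-1.13  0.09  0.62  2.12  0.3   0.57 -0.91]
f1 [ 0.72 -0.13  0.55] zt [ 0.027  0.043 -0.999] yt [ 1.   -0.04  0.03] [-0.05  0.45  0.26  0.95 -0.16  1.74  0.11]
   5 [ 0.848 -0.157  0.564] 
[... 2860 characters left out ...]
6  0.837] zt [ 0.223  0.014 -0.975] yt [ 0.97 -0.04  0.22] [-0.33  0.12  0.61  0.77 -0.18  2.05  0.13]
   15 [ 0.463 -0.114  0.89 ] zt [ 0.325  0.005 -0.946] yt [ 0.94 -0.04  0.32] [-0.08  0.02  0.25  0.75 -0.1   2.05  0.07]
   20 [ 0.42  -0.115  0.921] zt [ 0.387  0.002 -0.922] yt [ 0.92 -0.05  0.39] [ 0.58 -0.02 -0.34  0.72 -0.14  2.05  0.1 ]
   21 [ 0.405 -0.114  0.932] zt [ 0.409 -0.001 -0.913] yt [ 0.91 -0.05  0.41] [ 0.71 -0.04 -0.42  0.72 -0.18  2.05  0.13]
 [ 0.65 -0.14  0.4 ] zt [ 0.409 -0.001 -0.913] yt [ 0.91 -0.05  0.41] [ 0.62  0.11 -0.52  1.77 -0.02  0.86  0.08]
back [0.585 0.17  0.25 ] zt [ 0.409 -0.001 -0.913] yt [ 0.91 -0.05  0.41] [ 0.07  0.18 -0.66  2.    0.51  0.68 -0.96]
```

```bash
python3 -m pendant '[{"dx":-2,"dy":0,"dz":-1,"spin":0.14},{"dx":-4,"dy":0,"dz":-2,"spin":0.28},{"dx":-6,"dy":0,"dz":-3,"spin":0.42},{"dx":-8,"dy":0,"dz":-4,"spin":0.56},{"dx":-10,"dy":0,"dz":-5,"spin":0.7},{"dx":-12,"dy":0,"dz":-6,"spin":0.84},{"dx":-14,"dy":0,"dz":-7,"spin":0.98},{"dx":-16,"dy":0,"dz":-8,"spin":1.12},{"dx":-18,"dy":0,"dz":-9,"spin":1.26},{"dx":-20,"dy":0,"dz":-10,"spin":1.4},{"dx":-22,"dy":-0.5,"dz":-11,"spin":1.54},{"dx":-24,"dy":-1,"dz":-12,"spin":1.68},{"dx":-24.4,"dy":-1,"dz":-12.3,"spin":1.8},{"dx":-24.4,"dy":-1,"dz":-12.3,"spin":1.8}]'; python3 - <<'E'
from h import *
delta([.8,-.13,.38])
from plan import *
from cell import get_obs
q=np.array(get_obs()['joints']);show(q)
for d in [(0,4.5,-2,0),(0,5,0,0)]:
    z=q
    for k in range(1,26):
        z=call(z,[d],.8)
        if k%5==0: show(z,k)
E
```

```text
time_s: 13.8
eef_pos: [0.7505, -0.1297, 0.377]
orientation: [3.122, -0.045, 1.534]
contact_force: [-0.3, 0.4, -2.1]
opening: 0.0142
grasp_force: 58.7
t 13.8 pos [ 0.7505 -0.1297  0.377 ] rpy [ 3.122 -0.045  1.534] zt [ 0.021  0.045 -0.999] yt [ 0.999 -0.038  0.02 ] j [-0.07  0.51  0.3   1.21 -0.19  1.43  0.18]
 -> [ 0.8  -0.13  0.38] cm [ 0.17  4.96 -0.2 ]
 [ 0.749 -0.15   0.381] zt [ 0.024  0.043 -0.999] yt [ 1.   -0.04  0.02] [-0.07  0.51  0.3   1.21 -0.19  1.43  0.18]
5 [ 0.892 -0.179  0.459] zt [ 0.049  0.064 -0.997] yt [ 0.99 -0.09  0.04] [ 0.01  0.89  0.58  0.46 -0.54  1.82  0.15]
10 [ 0.938 -0.19   0.491] zt [ 0.154  0.058 -0.986] yt [ 0.98 -0.13  0.15] [ 0.08  1.01  1.    0.21 -1.02  1.88  0.11]
15 [ 0.968 -0.187  0.527] zt [ 0.267  0.036 -0.963] yt [ 0.96 -0.14  0.26] [ 0.07  0.98  1.    0.21 -1.02  1.79  0.09]
20 [ 0.987 -0.186  0.582] zt [ 0.377  0.015 -0.926] yt [ 0.92 -0.14  0.37] [ 0.06  0.94  0.99  0.21 -1.02  1.72  0.08]
25 [ 0.993 -0.185  0.65 ] zt [ 0.482 -0.005 -0.876] yt [ 0.87 -0.14  0.48] [ 0.05  0.88  0.99  0.21 -1.02  1.65  0.07]
5 [ 0.921 -0.177  0.396] zt [ 0.043  0.059 -0.997] yt [ 1.   -0.09  0.04] [ 0.    0.95  0.53  0.47 -0.5   1.75  0.14]
10 [ 0.995 -0.191  0.37 ] zt [ 0.144  0.053 -0.988] yt [ 0.98 -0.13  0.14] [ 0.07  1.14  0.99  0.21 -1.02  1.76  0.1 ]
15 [ 1.058 -0.188  0.344] zt [ 0.259  0.031 -0.965] yt [ 0.96 -0.14  0.25] [ 0.05  1.18  0.97  0.21 -1.02  1.6   0.08]
20 [ 1.108 -0.187  0.349] zt [ 0.374  0.01  -0.927] yt [ 0.92 -0.14  0.37] [ 0.04  1.19  0.96  0.21 -1.02  1.46  0.08]
25 [ 1.146 -0.188  0.382] zt [ 0.482 -0.011 -0.876] yt [ 0.87 -0.14  0.48] [ 0.04  1.17  0.95  0.21 -1.02  1.35  0.07]
```

Do about 14 one-row pushes outward and slightly up, then check.

```bash
python3 -m pendant '[{"dx":0,"dy":4.5,"dz":-1.5,"spin":0},{"dx":0,"dy":9,"dz":-3,"spin":0},{"dx":0,"dy":13.5,"dz":-4.5,"spin":0},{"dx":0,"dy":17,"dz":-6,"spin":0}]' | sed -n 2,4p
python3 -m pendant '[{"dx":0,"dy":4.5,"dz":-2,"spin":0}]' >/dev/null
python3 -m pendant '[{"dx":0,"dy":4.5,"dz":-2,"spin":0}]' >/dev/null
python3 -m pendant '[{"dx":0,"dy":4.5,"dz":-2,"spin":0}]' >/dev/null
python3 -m pendant '[{"dx":0,"dy":4.5,"dz":-2,"spin":0}]' >/dev/null
python3 -m pendant '[{"dx":0,"dy":4.5,"dz":-2,"spin":0}]'
python3 -c "
from h import *
delta([.65,-.14,.4])"
```

```text
eef_pos: [0.8894, -0.1377, 0.4298]
orientation: [3.12, -0.047, 1.537]
contact_force: [2.1, -0.5, -1.3]
time_s: 14.7
eef_pos: [0.8752, -0.1569, 0.4895]
orientation: [-3.121, -0.068, 1.474]
contact_force: [-22.8, 0.7, -2.6]
opening: 0.0144
grasp_force: 59.3
t 14.7 pos [ 0.8752 -0.1569  0.4895] rpy [-3.121 -0.068  1.474] zt [-0.014  0.07  -0.997] yt [ 0.995 -0.095 -0.021] j [ 0.05  1.01  1.05  0.21 -1.02  2.05  0.13]
 -> [ 0.65 -0.14  0.4 ] cm [ -1.1  -22.39   9.36]
```

```bash
for i in 1; do python3 -m pendant '[{"dx":0,"dy":4.5,"dz":-2,"spin":0}]' | sed -n 2,4p
python3 -m pendant '[{"dx":0,"dy":4.5,"dz":-2,"spin":0}]' | sed -n 2,4p
python3 -m pendant '[{"dx":0,"dy":4.5,"dz":-2,"spin":0}]' | sed -n 2,4p; done
python3 -c "
from h import *
delta([.65,-.14,.4])"
```

```text
eef_pos: [0.8746, -0.1549, 0.4947]
orientation: [-3.128, -0.068, 1.473]
contact_force: [1.0, -0.6, -1.9]
eef_pos: [0.874, -0.1494, 0.5005]
orientation: [-3.134, -0.073, 1.477]
contact_force: [-0.2, -0.7, -2.0]
eef_pos: [0.8731, -0.1463, 0.5063]
orientation: [-3.14, -0.072, 1.477]
contact_force: [-0.4, 0.7, -2.8]
t 15.0 pos [ 0.8731 -0.1463  0.5063] rpy [-3.14  -0.072  1.477] zt [ 0.005  0.072 -0.997] yt [ 0.996 -0.093 -0.001] j [ 0.04  0.99  1.04  0.21 -1.02  2.05  0.11]
 -> [ 0.65 -0.14  0.4 ] cm [ -2.22 -22.25  10.53]
```

```bash
python3 -m pendant '[{"dx":0,"dy":5,"dz":0.5,"spin":0}]' | sed -n 2,4p
python3 -m pendant '[{"dx":0,"dy":5,"dz":0.5,"spin":0}]' | sed -n 2,4p
python3 -m pendant '[{"dx":0,"dy":5,"dz":0.5,"spin":0}]' | sed -n 2,4p
python3 - <<'E'
from h import *
delta([.65,-.14,.4])
from plan import *
from cell import get_obs
q=np.array(get_obs()['joints']);show(q)
for d in [(0,5,0.5,0),(0,3,-4,0),(0,0,-5,0),(0,5,-2,0),(0,4,3,0)]:
    z=q
    for k in range(1,11):
        z=call(z,[d],.8)
        if k%5==0: show(z,k)
E
```

```text
eef_pos: [0.8758, -0.1434, 0.4977]
orientation: [-3.13, -0.07, 1.477]
contact_force: [0.3, 0.2, -1.5]
eef_pos: [0.8797, -0.1409, 0.4829]
orientation: [-3.113, -0.068, 1.476]
contact_force: [0.3, -0.8, -2.2]
eef_pos: [0.8829, -0.1386, 0.4699]
orientation: [-3.098, -0.066, 1.475]
contact_force: [0.4, -0.0, -1.3]
t 15.3 pos [ 0.8829 -0.1386  0.4699] rpy [-3.098 -0.066  1.475] zt [-0.037  0.07  -0.997] yt [ 0.995 -0.092 -0.043] j [ 0.03  1.03  1.05  0.21 -1.02  2.05  0.11]
 -> [ 0.65 -0.14  0.4 ] cm [ -2.82 -22.85   7.81]
 [ 0.884 -0.144  0.466] zt [-0.032  0.072 -0.997] yt [ 0.99 -0.09 -0.04] [ 0.03  1.03  1.05  0.21 -1.02  2.05  0.11]
5 [ 0.974 -0.14   0.366] zt [ 0.066  0.059 -0.996] yt [ 0.99 -0.1   0.06] [ 0.02  1.14  1.01  0.21 -1.02  1.84  0.08]
10 [ 1.046 -0.138  0.302] zt [ 0.178  0.044 -0.983] yt [ 0.98 -0.11  0.17] [ 0.01  1.21  0.99  0.21 -1.02  1.65  0.07]
5 [ 0.867 -0.143  0.56 ] zt [ 0.072  0.058 -0.996] yt [ 0.99 -0.1   0.07] [ 0.03  0.93  1.05  0.21 -1.02  2.05  0.1 ]
10 [ 0.841 -0.14   0.651] zt [ 0.175  0.043 -0.984] yt [ 0.98 -0.11  0.17] [ 0.02  0.82  1.06  0.21 -1.02  2.05  0.09]
5 [ 0.792 -0.142  0.625] zt [ 0.052  0.061 -0.997] yt [ 0.99 -0.1   0.05] [ 0.    0.74  0.54  0.36 -0.49  2.05  0.08]
10 [ 0.692 -0.137  0.748] zt [ 0.155  0.046 -0.987] yt [ 0.98 -0.1   0.15] [-0.02  0.49  0.44  0.49 -0.35  2.05  0.07]
5 [ 0.934 -0.142  0.461] zt [ 0.081  0.057 -0.995] yt [ 0.99 -0.1   0.08] [ 0.02  1.04  1.03  0.21 -1.02  1.92  0.09]
10 [ 0.973 -0.141  0.481] zt [ 0.198  0.04  -0.979] yt [ 0.98 -0.11  0.19] [ 0.01  1.02  1.02  0.21 -1.02  1.82  0.08]
5 [ 0.991 -0.138  0.277] zt [ 0.024  0.065 -0.998] yt [ 1.   -0.1   0.02] [ 0.01  1.23  1.    0.21 -1.02  1.79  0.08]
10 [ 1.064 -0.13   0.109] zt [ 0.106  0.054 -0.993] yt [ 0.99 -0.1   0.1 ] [-0.    1.4   0.96  0.21 -1.02  1.53  0.07]
```

```bash
python3 -m pendant '[{"dx":0,"dy":0,"dz":-5,"spin":0}]' | sed -n 2,4p
python3 -m pendant '[{"dx":0,"dy":0,"dz":-5,"spin":0}]' | sed -n 2,4p
python3 -m pendant '[{"dx":0,"dy":0,"dz":-5,"spin":0}]' | sed -n 2,4p
python3 -m pendant '[{"dx":0,"dy":0,"dz":-5,"spin":0}]' | sed -n 2,4p
python3 - <<'E'
from h import *
delta([.65,-.14,.4])
E
```

```text
eef_pos: [0.8771, -0.1394, 0.4944]
orientation: [-3.126, -0.067, 1.474]
contact_force: [1.1, 0.1, -1.6]
eef_pos: [0.867, -0.1405, 0.5326]
orientation: [3.114, -0.064, 1.475]
contact_force: [0.7, 2.2, -0.6]
eef_pos: [0.8565, -0.1412, 0.5666]
orientation: [3.075, -0.063, 1.475]
contact_force: [0.1, 0.1, -1.3]
eef_pos: [0.8452, -0.1418, 0.5986]
orientation: [3.037, -0.062, 1.475]
contact_force: [0.4, -0.6, -1.2]
t 15.7 pos [ 0.8452 -0.1418  0.5986] rpy [ 3.037 -0.062  1.475] zt [ 0.109  0.052 -0.993] yt [ 0.989 -0.102  0.104] j [ 0.03  0.88  1.06  0.21 -1.02  2.05  0.11]
 -> [ 0.65 -0.14  0.4 ] cm [ -2.93 -21.39  17.59]
```

```bash
python3 -m pendant '[{"dx":-4,"dy":-1,"dz":0,"spin":0}]' | sed -n 2,4p
python3 -m pendant '[{"dx":-4,"dy":-0.5,"dz":-3,"spin":0}]' | sed -n 2,4p
python3 -m pendant '[{"dx":0,"dy":0,"dz":-5,"spin":0}]' | sed -n 2,4p
python3 -m pendant '[{"dx":0,"dy":0,"dz":-5,"spin":0}]' | sed -n 2,4p
python3 -m pendant '[{"dx":0,"dy":0,"dz":-5,"spin":0}]' | sed -n 2,4p
python3 - <<'E'
from h import *
delta([.65,-.14,.4])
E
```

```text
eef_pos: [0.8316, -0.1759, 0.6003]
orientation: [3.03, -0.06, 1.484]
contact_force: [0.5, -0.3, -0.3]
eef_pos: [0.822, -0.2209, 0.6088]
orientation: [3.021, -0.067, 1.472]
contact_force: [2.1, -1.4, -1.6]
eef_pos: [0.8089, -0.229, 0.6382]
orientation: [2.985, -0.059, 1.462]
contact_force: [0.9, -1.1, -1.4]
eef_pos: [0.7955, -0.2223, 0.6724]
orientation: [2.943, -0.053, 1.47]
contact_force: [-0.2, 0.9, -0.3]
eef_pos: [0.7806, -0.2194, 0.7035]
orientation: [2.905, -0.048, 1.472]
contact_force: [0.2, -0.5, -1.6]
t 16.2 pos [ 0.7806 -0.2194  0.7035] rpy [ 2.905 -0.048  1.472] zt [ 0.237  0.023 -0.971] yt [ 0.966 -0.107  0.234] j [ 0.13  0.76  1.07  0.21 -1.02  2.05  0.2 ]
 -> [ 0.65 -0.14  0.4 ] cm [  5.14 -20.56  26.56]
```

```bash
python3 -m pendant '[{"dx":0,"dy":0,"dz":-5,"spin":0}]' | sed -n 3,4p
python3 -m pendant '[{"dx":0,"dy":0,"dz":-5,"spin":0}]' | sed -n 3,4p
python3 -m pendant '[{"dx":0,"dy":0,"dz":-5,"spin":0}]' | sed -n 3,4p
python3 -m pendant '[{"dx":0,"dy":0,"dz":-5,"spin":0}]' | sed -n 3,4p
python3 - <<'E'
from h import *
delta([[.6,-.1,.65],[.55,.17,.55]])
E
```

```text
orientation: [2.869, -0.044, 1.471]
contact_force: [-0.6, -0.2, -2.8]
orientation: [2.832, -0.04, 1.47]
contact_force: [-0.3, -0.8, -1.4]
orientation: [2.796, -0.037, 1.469]
contact_force: [1.5, 0.1, -1.1]
orientation: [2.76, -0.033, 1.468]
contact_force: [0.1, 0.4, -2.9]
t 16.6 pos [ 0.7105 -0.2121  0.8167] rpy [ 2.76  -0.033  1.468] zt [ 0.374 -0.008 -0.927] yt [ 0.922 -0.108  0.372] j [ 0.12  0.61  1.09  0.21 -1.02  2.05  0.2 ]
 -> [ 0.6  -0.1   0.65] cm [  9.46 -17.6   11.24]
 -> [0.55 0.17 0.55] cm [ 35.46 -28.84  18.43]
```

```bash
python3 -m pendant '[{"dx":0,"dy":0,"dz":-5,"spin":0}]' | sed -n 3,4p
python3 -m pendant '[{"dx":2,"dy":-4,"dz":3,"spin":0},{"dx":4,"dy":-8,"dz":6,"spin":0},{"dx":7,"dy":-12,"dz":9,"spin":0},{"dx":9.5,"dy":-16,"dz":12,"spin":0},{"dx":9.5,"dy":-17,"dz":14.5,"spin":0},{"dx":9.5,"dy":-17,"dz":14.5,"spin":0}]' | sed -n 2,4p
python3 - <<'E'
from h import *
delta([[.55,.17,.55]])
from plan import *
from cell import get_obs
q=np.array(get_obs()['joints'])
z=go(q,[.55,.17,.55]);show(z);z=go(z,[.55,.17,.3]);show(z);z=go(z,[.58,.17,.25]);show(z)
E
```

```text
orientation: [2.723, -0.029, 1.466]
contact_force: [-0.1, 0.6, -2.4]
eef_pos: [0.651, -0.1458, 0.7576]
orientation: [2.717, -0.031, 1.458]
contact_force: [-0.3, 0.6, 0.6]
t 17.3 pos [ 0.651  -0.1458  0.7576] rpy [ 2.717 -0.031  1.458] zt [ 0.413 -0.018 -0.911] yt [ 0.904 -0.116  0.412] j [-0.68  0.31  1.34  0.97 -0.52  1.68  0.3 ]
 -> [0.55 0.17 0.55] cm [ 29.57 -21.34  14.16]
 [0.55 0.17 0.55] zt [ 0.405 -0.045 -0.913] yt [ 0.9  -0.13  0.41] [-1.27 -0.17  0.56  1.66  0.38  1.33 -0.87]
 [0.55 0.17 0.3 ] zt [ 0.405 -0.045 -0.913] yt [ 0.9  -0.13  0.41] [-1.24 -0.03  0.63  2.08  0.38  0.78 -0.97]
 [0.58 0.17 0.25] zt [ 0.405 -0.045 -0.913] yt [ 0.9  -0.13  0.41] [-1.17  0.1   0.65  2.09  0.28  0.63 -0.86]
```

```bash
python3 -m pendant '[{"dx":3,"dy":-2,"dz":1,"spin":-0.02},{"dx":7,"dy":-4,"dz":2,"spin":-0.05},{"dx":10,"dy":-7,"dz":4,"spin":-0.08},{"dx":14,"dy":-10,"dz":6,"spin":-0.09},{"dx":18,"dy":-13,"dz":8,"spin":-0.09},{"dx":22,"dy":-16,"dz":10,"spin":-0.09},{"dx":25,"dy":-18,"dz":12,"spin":-0.09},{"dx":28,"dy":-20,"dz":13.5,"spin":-0.09},{"dx":29.5,"dy":-21.3,"dz":14.2,"spin":-0.09},{"dx":29.5,"dy":-21.3,"dz":14.2,"spin":-0.09},{"dx":29.5,"dy":-21.3,"dz":14.2,"spin":-0.09}]' | sed -n 2,4p
python3 - <<'E'
from h import *
from cell import *
delta([.55,.17,.55])
o=get_obs();im=grab_frame('wrist');cv2.imwrite('pics/wrist4.png',im);np.save('w4.npy',np.r_[o['eef_pos'],o['orientation']])
E
```

```text
eef_pos: [0.5496, 0.1702, 0.5502]
orientation: [2.714, 0.006, 1.54]
contact_force: [0.3, 1.0, -1.9]
t 18.4 pos [0.5496 0.1702 0.5502] rpy [2.714 0.006 1.54 ] zt [ 0.414 -0.018 -0.91 ] yt [ 0.91  -0.026  0.415] j [-1.3  -0.17  0.64  1.66  0.39  1.3  -0.73]
 -> [0.55 0.17 0.55] cm [-0.02  0.02  0.04]
```

View pics/wrist4.png

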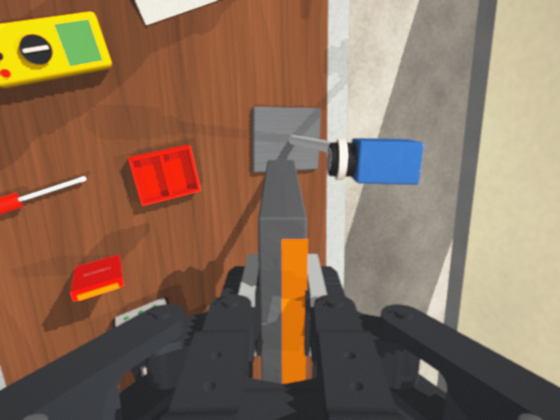

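The drive hangs in the grip between the fingers at about (285,270), label side (orange sticker) to the right, facing the lens. The camera head is at (353–421, 139–184), its axis almost along the image columns, so the yaw nearly matches. I'll refine the camera's pose from all three views using edges.

```bash
cat > fit2.py <<'E'
from h import *
from scipy.optimize import minimize
from scipy.ndimage import map_coordinates
w=np.load('w4.npy');C=[cam('side'),cam('top'),cam('wrist',w[:3],w[3:])]
ims=[cv2.imread(f'pics/{n}.png').astype(np.float32) for n in('side0','top0','wrist4')]
def G(im,s):
    g=0
    for ch in (im[...,0]-im[...,2],im.mean(2)):
        b=cv2.GaussianBlur(ch,(0,0),s);g=g+np.hypot(cv2.Sobel(b,5,1,0),cv2.Sobel(b,5,0,1))
    return g/np.percentile(g,99.5)
t,f=1,-1 # corner codes: (x:1 rear,-1 front; y; z)
E=[[((1,-1,1),(-1,-1,1)),((-1,-1,1),(-1,1,1)),((-1,1,1),(1,1,1)),((1,1,1),(1,-1,1)),((1,1,1),(1,1,-1)),((1,1,-1),(-1,1,-1)),((-1,1,-1),(-1,1,1))],
 [((1,1,1),(1,-1,1)),((1,-1,1),(-1,-1,1)),((-1,-1,1),(-1,1,1)),((-1,1,1),(1,1,1)),((1,-1,-1),(-1,-1,-1))],
 [((1,1,1),(1,-1,1)),((1,-1,1),(-1,-1,1)),((-1,-1,1),(-1,1,1)),((-1,1,1),(1,1,1))]]
a=np.linspace(.05,.95,30)[:,None]
def score(p,g):
    o,Rl=head(p,0);s=0
    for ci in range(3):
        for u,v in E[ci]:
            P=[o+[0,0,p[5]]+Rl@(np.array(k)*[.0375,.025,.025]+[p[4],0,0]) for k in(u,v)]
            uv=proj(C[ci],P[0]*(1-a)+P[1]*a)+[[p[6],p[7]]]*(ci==2)
            s+=map_coordinates(g[ci],[uv[:,1],uv[:,0]],order=1).mean()*np.linalg.norm(uv[-1]-uv[0])/40
    return -s+(p[5]/.003)**2*.02+(p[6]**2+p[7]**2)/16*.02
g2=[G(i,2.) for i in ims];g1=[G(i,1.) for i in ims]
for t0 in(.32,.38,.42,.47):
    x=np.array([.7886,.1627,-.04,t0,.0102,0,0,0]);sc=[.006,.006,.04,.05,.005,.003,2,2]
    for g in(g2,g1,g1):
        sim=np.vstack([x]+[x+np.eye(8)[i]*sc[i] for i in range(8)])
        r=minimize(score,x,(g,),method='Nelder-Mead',options=dict(initial_simplex=sim,maxiter=1500,xatol=1e-4,fatol=1e-4));x=r.x
    o,Rl=head(x,0);print(t0,np.round(x,4),round(r.fun,3),'focus',np.round(o+Rl@[-.205,0,0]+[0,0,x[5]],4))
    if t0==.38:
        for dt in(-.06,-.03,0,.03,.06): 
            y=x.copy();y[3]+=dt;rr=minimize(lambda z:score(np.r_[z[:3],y[3],z[3:]],g1),np.delete(y,3),method='Nelder-Mead',options=dict(maxiter=800));print('   tilt',round(y[3],3),round(rr.fun,3))
    best=x if t0==.32 or r.fun<bf else best;bf=r.fun if t0==.32 else min(bf,r.fun)
o,Rl=head(best,0);np.save('lens.npy',np.r_[best[:6]])
c=[]
for ci,(x0,y0) in enumerate([(115,155),(150,45),(330,120)]):
    im=cv2.resize(ims[ci].astype(np.uint8)[y0:y0+90,x0:x0+100],None,fx=4,fy=4,interpolation=3) 
    c.append(im[:, :266*1] if 0 else cv2.resize(im,(266,240)))
E
python3 fit2.py
```

```text
Traceback (most recent call last):
  File "fit2.py", line 29, in <module>
    r=minimize(score,x,(g,),method='Nelder-Mead',options=dict(initial_simplex=sim,maxiter=1500,xatol=1e-4,fatol=1e-4));x=r.x
  File "fit2.py", line 21, in score
    uv=proj(C[ci],P[0]*(1-a)+P[1]*a)+[[p[6],p[7]]]*(ci==2)
       ~~~~~~~~~~~~~~~~~~~~~~~~~~~~~^~~~~~~~~~~~~~~~~~~~~~
ValueError: operands could not be broadcast together with shapes (30,2) (0,)
```

```bash
sed -i 's/+\[\[p\[6\],p\[7\]\]\]\*(ci==2)/+np.array([[p[6],p[7]]])*(ci==2)/' fit2.py; python3 fit2.py
```

```text
0.32 [ 7.8990e-01  1.6350e-01 -7.0600e-02  3.9830e-01  8.9000e-03 -3.0000e-04
  4.1560e-01 -1.6814e+00] -8.511 focus [0.6014 0.1768 0.2202]
0.38 [ 7.9010e-01  1.6350e-01 -7.0400e-02  3.9790e-01  8.7000e-03 -2.0000e-04
  4.2610e-01 -1.6829e+00] -8.511 focus [0.6016 0.1768 0.2204]
   tilt 0.338 -8.39
   tilt 0.368 -8.483
   tilt 0.398 -8.511
   tilt 0.428 -8.482
   tilt 0.458 -8.408
0.42 [ 7.8980e-01  1.6350e-01 -7.0300e-02  3.9740e-01  9.0000e-03 -3.0000e-04
  4.1240e-01 -1.7052e+00] -8.511 focus [0.6012 0.1768 0.2204]
0.47 [ 7.912e-01  1.634e-01 -7.070e-02  3.981e-01  7.400e-03  3.000e-04
  4.255e-01 -1.682e+00] -8.511 focus [0.6027 0.1768 0.2208]
```

```bash
cat > fin.py <<'E'
from h import *
from cell import get_obs
L=np.load('lens.npy');yaw,tau=-.06,.40
o=np.array([.7900,.1634,.2998]);Rl=R.from_euler('ZY',[yaw,-tau]).as_matrix()  # check sign below
Rl=R.from_euler('ZY',[yaw,tau]).as_matrix() if Rl[2,0]<0 else Rl
F=o+Rl@[-.205,0,0]
s=get_obs();T=R.from_euler('xyz',s['orientation']).as_matrix();xt,yt,zt=T.T
dx=yt;dz=-zt-.034*xt;dz/=np.linalg.norm(dz);dx=dx-dz*(dx@dz);dx/=np.linalg.norm(dx);dy=np.cross(dz,dx);D=np.c_[dx,dy,dz]
rel=R.from_matrix(Rl.T@D).as_rotvec()
lab=s['eef_pos']+.0075*dx+.0016*dy-.032*dz
print('t',s['time_s'],'lens x,z',np.round(Rl[:,0],3),np.round(Rl[:,2],3),'F',np.round(F,4),'label',np.round(lab,4))
print('drive vs lens rot (lens axes)',np.round(rel,3),'move cm tool',np.round(T.T@(F-lab)*100,2),'off lens axes mm',np.round(Rl.T@(lab-F)*1000,1),'j',np.round(s['joints'],2),s['grasp_force'])
E
python3 fin.py; python3 - <<'E'
from h import *
w=np.load('w4.npy');W=cam('wrist',w[:3],w[3:]);T=cam('top')
im=cv2.imread('pics/wrist4.png').astype(np.float32);t=cv2.imread('pics/top0.png').astype(np.float32)
# fit base edges: red-minus-blue separates grey from wood
def edge(img,c,horiz,fixed,rng,half=5):
    d=cv2.GaussianBlur(img[...,2]-img[...,0],(0,0),1);pts=[]
    for k in range(*rng):
        line=d[fixed-half:fixed+half+1,k] if horiz else d[k,fixed-half:fixed+half+1]
        g=np.abs(np.gradient(line));g[g<g.max()*.4]=0;p=fixed-half+(g*np.arange(len(line))).sum()/g.sum();pts.append((k,p) if horiz else (p,k))
    P=np.array([at_z(c,x,.012) for x in pts]);q=P[:,:2]-P[:,:2].mean(0);v=np.linalg.svd(q)[2][0];return np.degrees(np.arctan2(v[1],v[0])),P.mean(0)
print('wrist top edge',edge(im,W,True,107,(262,312)),'left',edge(im,W,False,252,(115,165)))
print('top: right',edge(t,T,False,234,(112,150)),'bottom',edge(t,T,True,156,(190,226)))
E
```

```text
t 18.45 lens x,z [ 0.919 -0.055  0.389] [-0.389  0.023  0.921] F [0.6015 0.1747 0.22  ] label [0.5668 0.1788 0.5195]
drive vs lens rot (lens axes) [ 0.039 -0.024  0.037] move cm tool [-0.03 -9.15 28.74] off lens axes mm [ 84.5   2.  289.5] j [-1.31 -0.17  0.64  1.66  0.39  1.3  -0.73] 59.72689747810364
wrist top edge (np.float64(-2.8436045700234205), array([0.80575265, 0.22418925, 0.012     ])) left (np.float64(-92.79994224158804), array([0.73083468, 0.1679303 , 0.012     ]))
top: right (np.float64(176.2879094773557), array([0.79691755, 0.09807035, 0.012     ])) bottom (np.float64(-93.6146213832763), array([0.72989564, 0.16192884, 0.012     ]))
```

```bash
python3 -m pendant '[{"dx":0,"dy":-1.5,"dz":4.5,"spin":0.04},{"dx":0,"dy":-3,"dz":9,"spin":0.04},{"dx":0,"dy":-4.5,"dz":13.5,"spin":0.04},{"dx":0,"dy":-6,"dz":18,"spin":0.04},{"dx":0,"dy":-7.5,"dz":22.5,"spin":0.04},{"dx":0,"dy":-8.5,"dz":26.5,"spin":0.04},{"dx":0,"dy":-9.1,"dz":28.7,"spin":0.04},{"dx":0,"dy":-9.1,"dz":28.7,"spin":0.04},{"dx":0,"dy":-9.1,"dz":28.7,"spin":0.04}]' | sed -n 2,6p
python3 fin.py
python3 - <<'E'
from cell import *
import cv2,numpy as np
s=grab_frame('side');t=grab_frame('top');cv2.imwrite('pics/side5.png',s);cv2.imwrite('pics/top5.png',t)
c=np.zeros((600,800,3),np.uint8);c[:600,:400]=cv2.resize(s[150:270,140:220],(400,600),interpolation=3);c[:,400:]=cv2.resize(t[60:210,140:240],(400,600),interpolation=3);cv2.imwrite('pics/crop5.png',c)
E
```

```text
eef_pos: [0.5876, 0.1654, 0.2538]
orientation: [2.713, -0.01, 1.502]
contact_force: [0.6, 0.3, -1.0]
opening: 0.0139
grasp_force: 59.7
t 19.35 lens x,z [ 0.919 -0.055  0.389] [-0.389  0.023  0.921] F [0.6015 0.1747 0.22  ] label [0.6079 0.1669 0.2279]
drive vs lens rot (lens axes) [ 0.04  -0.029 -0.012] move cm tool [ 0.73 -0.96  0.44] off lens axes mm [ 9.3 -7.4  4.7] j [-1.21  0.14  0.79  2.08  0.17  0.59 -0.64] 59.73196864128113
```

View pics/crop5.png

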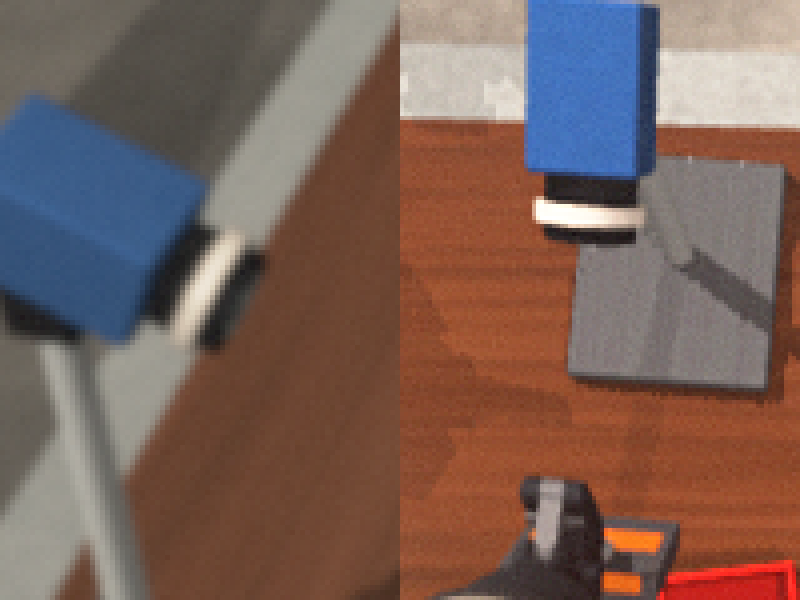

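The crop shows the drive held in front of the lens: label at about top pixel (199,195), sticker below it. The pose still needs a small correction, and the arm may not have settled when I measured.

```bash
python3 -m pendant '[{"dx":0,"dy":0,"dz":0,"spin":0},{"dx":0,"dy":0,"dz":0,"spin":0},{"dx":0,"dy":0,"dz":0,"spin":0}]' | sed -n 2,3p; python3 fin.py
```

```text
eef_pos: [0.5876, 0.1658, 0.2542]
orientation: [2.712, -0.013, 1.502]
t 19.75 lens x,z [ 0.919 -0.055  0.389] [-0.389  0.023  0.921] F [0.6015 0.1747 0.22  ] label [0.6079 0.1674 0.2283]
drive vs lens rot (lens axes) [ 0.043 -0.03  -0.013] move cm tool [ 0.67 -0.98  0.48] off lens axes mm [ 9.5 -6.9  5.1] j [-1.21  0.14  0.79  2.08  0.17  0.58 -0.64] 59.734752774238586
```

View pics/side5.png

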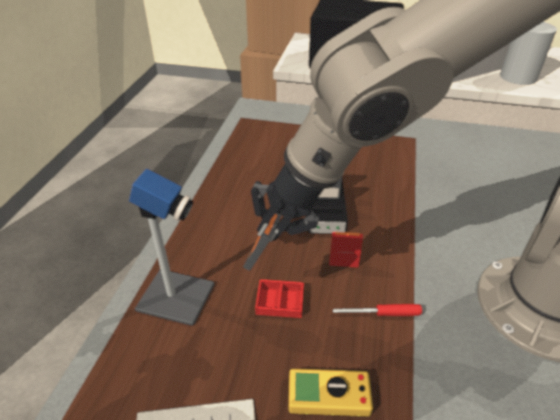

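```bash
python3 -m pendant '[{"dx":0.3,"dy":-0.5,"dz":0.3,"spin":-0.01},{"dx":0.7,"dy":-1,"dz":0.5,"spin":-0.01},{"dx":0.7,"dy":-1,"dz":0.5,"spin":-0.01},{"dx":0.7,"dy":-1,"dz":0.5,"spin":-0.01}]' | sed -n 2,4p; python3 fin.py; python3 - <<'E'
import runpy,io,contextlib
with contextlib.redirect_stdout(io.StringIO()): g=runpy.run_path('fin.py')
from h import *
from cell import grab_frame
D=g['D'];org=g['lab']-D@[.0075,0,.043]
ims=[]
for n,(x0,y0) in(('top',(160,170)),('side',(235,180))):
    im=grab_frame(n);cv2.imwrite(f'pics/{n}6.png',im);c=cam(n)
    f=8;crop=cv2.resize(im[y0:y0+75,x0:x0+50],None,fx=f,fy=f,interpolation=3)
    def line(pts,col):
        uv=proj(c,np.array([org+D@np.array(p) for p in pts]))
        uv=((uv+.5-[x0,y0])*f).astype(np.int32);cv2.polylines(crop,[uv.reshape(-1,1,2)],True,col,1)
    line([(.0075,-.030,.028),(.0075,.030,.028),(.0075,.030,.058),(.0075,-.030,.058)],(0,255,0))
    line([(.0075,-.035,0),(.0075,.035,0),(.0075,.035,.1),(.0075,-.035,.1)],(255,255,0))
    line([(-.0075,-.035,.1),(-.0075,.035,.1),(.0075,.035,.1),(.0075,-.035,.1)],(255,0,255))
    ims.append(crop)
cv2.imwrite('pics/crop6.png',np.hstack(ims))
E
```

```text
eef_pos: [0.5809, 0.1734, 0.2448]
orientation: [2.713, -0.008, 1.512]
contact_force: [-0.0, -0.0, -1.8]
t 20.15 lens x,z [ 0.919 -0.055  0.389] [-0.389  0.023  0.921] F [0.6015 0.1747 0.22  ] label [0.6011 0.1751 0.2189]
drive vs lens rot (lens axes) [ 0.041 -0.029 -0.002] move cm tool [-0.03  0.08 -0.08] off lens axes mm [-0.8  0.3 -0.8] j [-1.23  0.15  0.79  2.1   0.18  0.57 -0.66] 59.754855036735535
```

View pics/crop6.png

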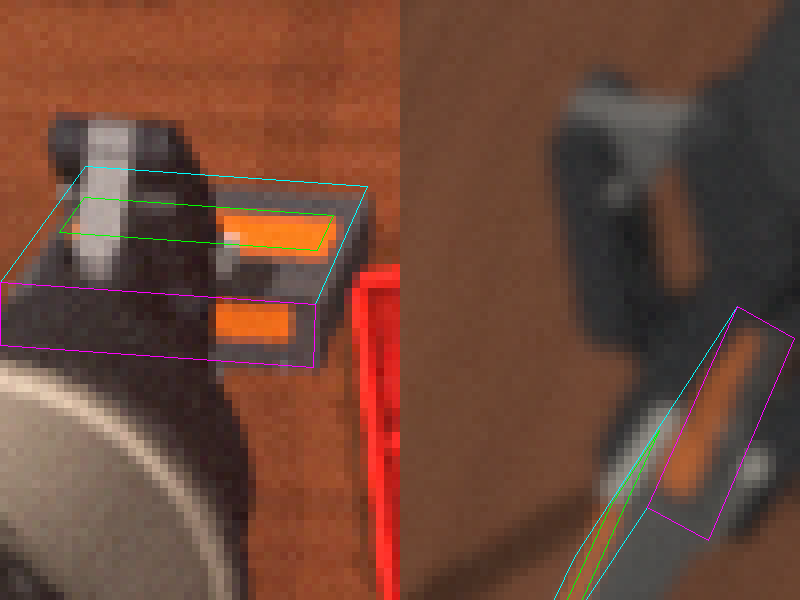

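The overlay of the computed drive pose on both views agrees within about 1 px. The label is about 1 mm from the focus, and the angles are within roughly 3°. I'll hold to settle, confirm and hand in.

```bash
python3 -m pendant '[{"dx":0,"dy":0.1,"dz":-0.1,"spin":0},{"dx":0,"dy":0.1,"dz":-0.1,"spin":0},{"dx":0,"dy":0.1,"dz":-0.1,"spin":0},{"dx":0,"dy":0.1,"dz":-0.1,"spin":0},{"dx":0,"dy":0.1,"dz":-0.1,"spin":0}]' | sed -n 2,6p; python3 fin.py; python3 -c "
from cell import *
import numpy as np
print(np.abs(get_obs()['qvel']).max());print(sign_off())"
```

```text
eef_pos: [0.5816, 0.1731, 0.2463]
orientation: [2.713, -0.008, 1.511]
contact_force: [-0.2, 0.3, -2.9]
opening: 0.0142
grasp_force: 59.8
t 20.75 lens x,z [ 0.919 -0.055  0.389] [-0.389  0.023  0.921] F [0.6015 0.1747 0.22  ] label [0.6018 0.1747 0.2204]
drive vs lens rot (lens axes) [ 0.041 -0.029 -0.003] move cm tool [-0.   -0.04  0.03] off lens axes mm [0.4 0.  0.3] j [-1.22  0.15  0.79  2.09  0.18  0.57 -0.66] 59.7559529542923
0.0017314079207387798
the job is handed in; nothing more can be done
None
```

I pulled the orange-label drive straight up out of its bay and handed the job in at 20.8 s, still holding the drive steady; by my measurements its label is within about 1 mm of the focus point and about 3° off square to the lens, and I did not correct that angle.

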